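Log a paint batch and hold its test block in the colour reader

TASK

Log the paint batch first: pick up the hand scanner, hold it steady for a second about ten centimetres in front of the barcode label on the can on the scale, pointing squarely at it, then stand it back upright in the middle of its charging pad and let go. Then take the ochre-yellow test block from the drying board, lay it flat on the colour reader's deck and push it firmly into the corner, one long side flush against the long fence and one end against the short fence at the same time. Finish while still holding it pressed there for the reading, and do not disturb the can or anything else on the bench.

Things in the scene. Friction and masses are not known exactly. Their poses are not given: they have to be found in the camera images.
- scanner_head (a point): Cordless hand scanner, 155 mm tall, 0.22 kg, standing on its foot on the charging pad: centre of its dark grey, red-fronted head, 135 mm straight above the centre of the foot's underside. Head 46 mm wide (y; grip it across this), 40 mm high, reaching 60 mm ahead (x) and 40 mm back of this point. Handle 34 x 29 mm, foot 78 (x) x 66 (y) x 14 mm. x = the way it looks, z = up.
- scanner_window (a point): Centre of the scanner's dark window on the front of its head, 60 mm ahead of the head's centre along x; the beam leaves here along x.
- scanner_foot (a point): Centre of the underside of the scanner's foot; axes as the scanner's.
- pad_top (a point): Black round charging pad, 104 mm across and 12 mm high, fixed to the bench: centre of its flat top, on which the scanner's foot stands. z = up. A heavy full tin, 108 mm across and 129 mm tall, stands nearer the robot, about 130 to 200 mm from here; another stands nearer the robot on the reader's side, and one beyond the reader.
- can_label (a point): Centre of the white barcode label (60 mm wide, 40 mm high), 95 mm above the underside of a box-shaped can 118 mm wide (y), 62 mm deep (x), 165 mm tall (185 with its cap), 0.75 kg, loose on the scale's round pan. Its white strip runs up and folds over the can's top edge. x points straight INTO the label, which faces -x, the robot's side. z = up.
- scale: Paint scale, fixed: black base 200 (x) x 220 (y) mm, ochre round pan 196 mm across, its top 75 mm above the bench; a readout column 285 mm tall stands 135 mm to its left (+y). Origin under the centre of the pan, on the bench.
- ochre_block_center (a point): Centre of the ochre-yellow painted wooden test block, 110 mm long (x) x 56 mm wide (y) x 48 mm high (z), about 0.16 kg, lying flat on the drying board. Either way round is the same block. Grip it across its 56 mm width, high enough that the fingers clear the reader's fences (10 mm) when it is down.
- blue_block_center (a point): Centre of the blue block of the same size on the same board, about 108 mm away from its neighbour: leave it alone.
- red_block_center (a point): Centre of the red block of the same size on the same board: leave it alone.
- drying_board: Plywood board 360 (x) x 130 (y) x 12 mm fixed to the bench, with three blocks (ochre, blue, red, in any order) lying across it in a row along x, 108 mm apart, each with its long side along the board's y; origin at the centre of its underside.
- fence_corner (a point): Inner corner, on the reader's deck, where the inner faces of its two dark steel fences meet. x = away from the operator, z = up. The long fence runs from here along +y, its inner face at x = 0, body on the +x side; the short fence runs from here along -x, its inner face at y = 0, body on the -y side. The block's centre belongs at (-28, 55, 24) mm from here.
- reader: Bench colour reader, white, 250 (x) x 190 (y) mm, fixed, its sloping control panel towards the robot. Flat deck 75 mm above the bench, over x -65 to 125 mm, y -95 to 95 mm, with a black round measuring port at (47, -10) mm; the corner of the fences is at (75, -65) mm; nothing on the deck stands higher than the fences (10 mm). Origin under its centre, on the bench.
- long_fence: The reader's long fence, 130 mm long (along y), 10 mm thick (x) and 10 mm high, rigid; a block pressed on it also drags along it, with friction about as large as the push; origin at the centre of its underside, on the deck.
- short_fence: The reader's short fence, 70 mm long (along x), 10 mm thick (y) and 10 mm high, rigid; origin at the centre of its underside, on the deck.
- mixing_cup: White plastic mixing cup, 84 mm across, 85 mm tall, loose, beyond the reader and the drying board; origin under its centre. Leave alone.
- tin_lid: Flat steel tin lid, 104 mm across, 8 mm high, loose, between the drying board and the charging pad; origin under its centre. Leave alone.
- paint_brush: Paint brush about 150 mm long lying between the drying board and the charging pad, loose; origin under its middle. Leave alone.
Not all that is in view belongs to the job. Several things look just like the part that bears pad_top: the one meant starts nearest to the robot's base.

How it is judged:
By the outcome, as a careful person would: the job done as asked, in the order asked, and still so for the second after the job is handed in, while the arm keeps its last pose, push and grip.
It also fails if it takes over 61 s, if anything falls off the work surface, if the arm or the gripper's body presses on something with over 40 N, if the wrist force passes 120 N, or if a joint passes its speed limit or range.

ROBOT

A 6-joint arm with a two-finger parallel gripper is mounted at the origin on the work surface. World frame = base frame: x ahead of the robot, y to its left, z up, the work surface at z = 0. Lengths are in m, angles in rad, forces in N, time in s.
With the tool pointing down it reaches from about 0.35 to 0.85 m from the base axis. Payload 8.1 kg.
Tool frame: the origin (TCP) lies on the centre line of the jaws, within the pads' length; the fingertips stand 14 mm ahead of it and the grasp point (between the pads) lies 5 mm behind it; z points along the fingers, y is the direction in which the jaws open and shut (so a half turn about z gives the same grasp; the last joint's range is limited). The gripper opens to 93 mm and grips with 3 to 60 N. Pads are 15 mm wide; open, the fingers measure 128 mm over their backs; the gripper's body (75 mm by 188 mm) begins 65 mm behind the grasp point.
Start: joints at [1.108, 0.13, 1.488, -0, 1.523, -0.085], TCP at [0.221, 0.558, 0.233] pointing down, gripper open.
Joint ranges: [-2.96, 2.96], [-0.89, 2.26], [0.02, 2.5], [-1.34, 4.48], [0, 2.73], [-2.66, 2.66]. Speed limits (rad/s): [2.39, 2.39, 2.79, 3.14, 3.14, 3.14].

INTERFACE

Orientations are given as a rotation vector (axis times angle).
In Python, from plant import robot gives the robot as it stands.
- The arm moves only by the tool jog_arm, never from a script. Its argument "steps" is a list of rows, each a list of 7 numbers: the closure, from 0 (fully open) to 1 (shut), then the shift along the tool's x, y, z in m, then the turn, a rotation vector about the tool's x, y, z in rad. In form: [[jaw, tx, ty, tz, rx, ry, rz], ...]. A call has 1 to 5 rows; each row is the pose to reach, as a shift and turn from the pose measured when the call began, along the tool's axes at that moment; what a row does not reach only later rows make up. A row lasts 1/8 s, in which the tool goes at most 62.5 mm and 10.7 degrees, less where a joint would pass 70% of its speed; a pose out of reach is approached as far as the arm can. A call with a gripper value outside its range is refused whole. The fingers move at their own pace and stop on an object; "force" is the grip in N (left out, the last holds). Time passes only in rows, so rows that repeat a pose let the fingers close. It gives the time, the measured TCP pose, the force and the opening at its end, in the units of the state.
- robot.read_state(): the state, without advancing time (a new reading comes with each control period).
- robot.read_camera(name): name is "scene" or "top"; returns a dict with "image" (400x640x3 uint8, red, green, blue), "mtx" (3x3 intrinsics, pixels), "extrinsics" (4x4, takes a point from camera to world coordinates). Camera axes: x right, y down, z forward; pixel columns grow to the right and rows downward; lengths in m; the calibration is good to about 2 mm. A picture is of the moment at which its call begins. There is no depth.
- robot.close_job(): hands the job in, once; it reports no verdict.
The state is a dict: "t": time; "q": joint angles; "dq": joint speeds; "joint_torque": joint torques, N m; "tool_pos": TCP position; "orientation": TCP orientation; "force": force on the tool from outside, world axes, zero at the start; "wrist_torque": the same for the moment, N m; "opening": finger opening in m.
Only numpy, scipy, OpenCV 4.12 (cv2) and the standard library are available. Lean on these libraries where they do the work, as an engineer would, in place of code of your own. Each camera call takes 0.05 s, during which the arm holds its last target.

## Working session

There is one attempt and no reset: what is moved stays moved. The work goes in short steps, Python scripts to look and compute and a tool call to move; the robot and the scene stay as the last step left them, time stands still between calls to the robot, and variables do not carry over. Pictures are saved under pics/ and viewed, and the job is handed in when it is done.

Besides the shell and the picture viewer there is one more tool, called after "Emit:" as a command line: name --pt "numbers of a row" for each row, then --argument value for the rest. jog_arm: Moves the arm, as the interface text tells. Its arguments: {"type":"object","properties":{"steps":{"type":"array"},"force":{"type":"number"}},"required":["steps"]}

```bash
ls; mkdir -p pics; python3 - <<'E'
from plant import robot
import cv2,numpy as np,pickle
s=robot.read_state();print(s)
for n in("scene","top"):
    c=robot.read_camera(n);cv2.imwrite(f"pics/{n}0.png",c["image"][:,:,::-1]);pickle.dump(c,open(f"{n}0.pkl","wb"));print(n,c["mtx"],c["extrinsics"])
E
```

```text
pics
{'t': 0.0, 'q': array([ 1.10758030e+00,  1.31112925e-01,  1.48926695e+00, -1.14740914e-05,
        1.52298051e+00, -8.53983858e-02]), 'dq': array([-0.00174528, -0.00038508,  0.00121298,  0.00120975,  0.00020129,
        0.00043499]), 'joint_torque': array([ 8.67724466e-04, -5.59869254e+01, -4.91747653e+01,  7.64587708e-02,
        3.58495535e-02, -1.10719852e-04]), 'tool_pos': array([0.22108011, 0.55721398, 0.231623  ]), 'orientation': array([-5.89862088e-01, -3.08524242e+00,  2.67742083e-03]), 'force': array([-0.39641439, -0.30828175,  0.13478599]), 'wrist_torque': array([ 0.01005664,  0.01912035, -0.01753189]), 'opening': 0.0928816118867867}
scene [[372.75380965   0.         327.21799595]
 [  0.         372.75380965 202.32487253]
 [  0.           0.           1.        ]] [[-0.54500898  0.70348874 -0.45614559  1.01942449]
 [ 0.83841857  0.46015192 -0.29208648  0.3130255 ]
 [ 0.00441672 -0.54163069 -0.84060496  0.9340794 ]
 [ 0.          0.          0.          1.        ]]
top [[482.04967563   0.         320.08615832]
 [  0.         482.04967563 189.4503982 ]
 [  0.           0.           1.        ]] [[ 0.02253041 -0.98868168  0.14832708  0.33015797]
 [-0.99971775 -0.02116195  0.01079789  0.01240704]
 [-0.00753679 -0.14852849 -0.98887941  1.65000132]
 [ 0.          0.          0.          1.        ]]
```

View pics/scene0.png

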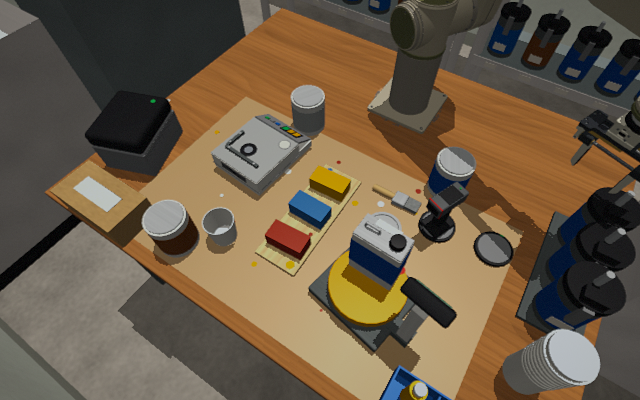

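View pics/top0.png

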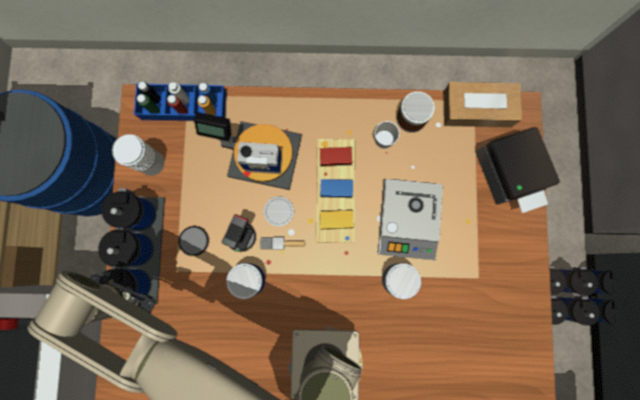

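```bash
cat > h.py <<'E'
import cv2,numpy as np,pickle
def load(n): return pickle.load(open(n+".pkl","rb"))
def crop(img,x0,y0,x1,y1,f,fn):
    c=img[y0:y1,x0:x1,::-1]; c=cv2.resize(c,None,fx=f,fy=f,interpolation=cv2.INTER_CUBIC)
    s=10
    for x in range((x0//s+1)*s,x1,s):
        cv2.line(c,((x-x0)*f,0),((x-x0)*f,6 if x%50 else 14),(255,0,255),1)
        if x%20==0: cv2.putText(c,str(x),((x-x0)*f-10,22),0,.35,(255,0,255),1)
    for y in range((y0//s+1)*s,y1,s):
        cv2.line(c,(0,(y-y0)*f),(6,(y-y0)*f),(255,0,255),1)
        if y%20==0: cv2.putText(c,str(y),(8,(y-y0)*f+4),0,.35,(255,0,255),1)
    cv2.imwrite(fn,c)
def proj(c,P):
    P=np.atleast_2d(P);T=np.linalg.inv(c["extrinsics"]);p=P@T[:3,:3].T+T[:3,3];u=p@c["mtx"].T
    return u[:,:2]/u[:,2:]
def onplane(c,uv,z):
    uv=np.atleast_2d(uv).astype(float);d=np.c_[uv,np.ones(len(uv))]@np.linalg.inv(c["mtx"]).T@c["extrinsics"][:3,:3].T
    o=c["extrinsics"][:3,3];return o+d*((z-o[2])/d[:,2])[:,None]
E
python3 - <<'E'
from h import *
s=load("scene0")["image"];t=load("top0")["image"]
crop(s,300,140,500,290,4,"pics/s_a.png")
crop(s,190,80,370,210,4,"pics/s_b.png")
crop(t,170,110,310,300-90,5,"pics/t_a.png")
crop(t,170,190,310,305,5,"pics/t_b.png")
crop(t,310,120,460,300-40,5,"pics/t_c.png")
E
```

```text
(no output)
```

View pics/s_a.png

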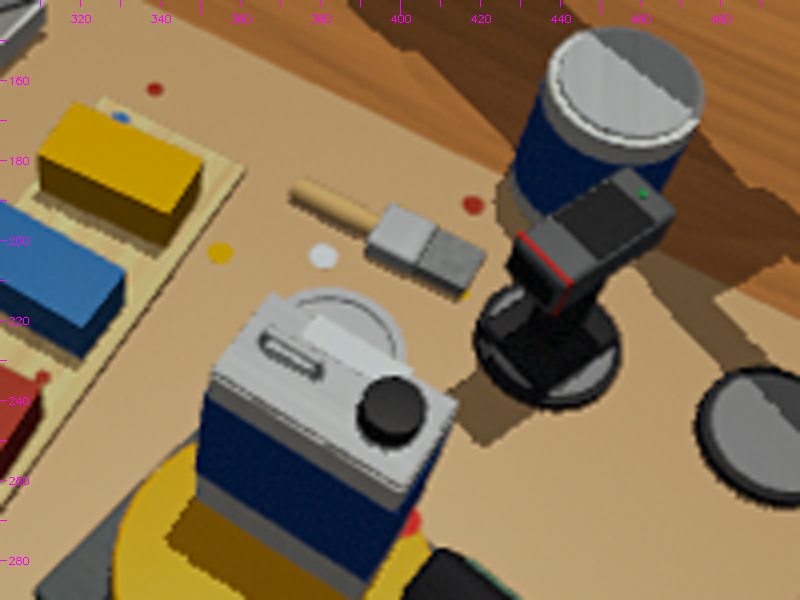

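View pics/s_b.png

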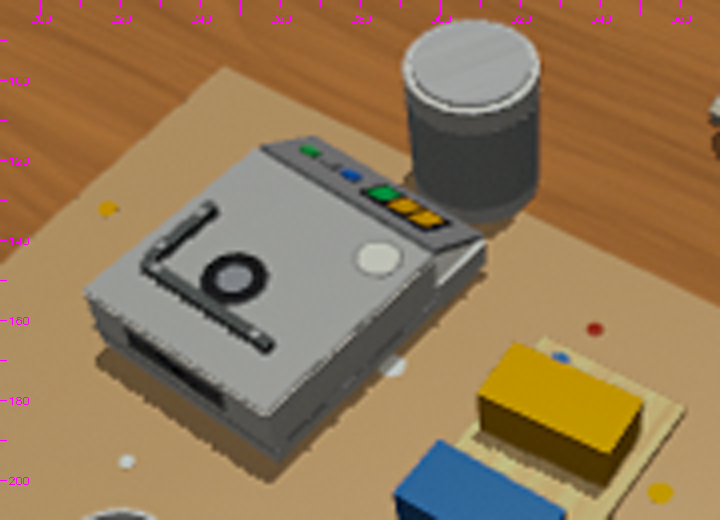

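View pics/t_a.png

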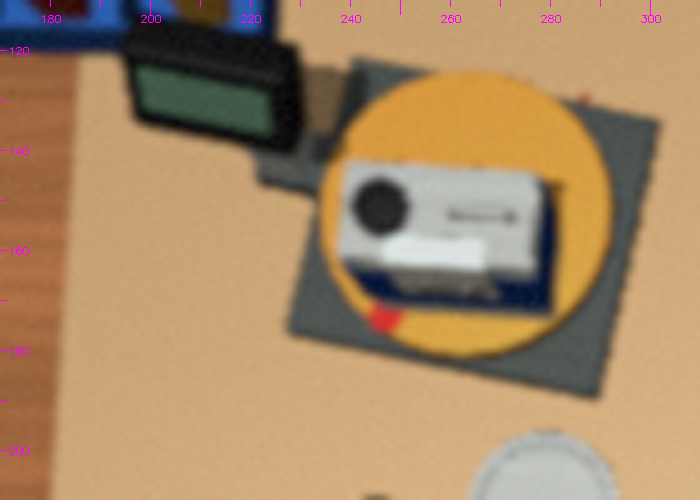

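View pics/t_b.png

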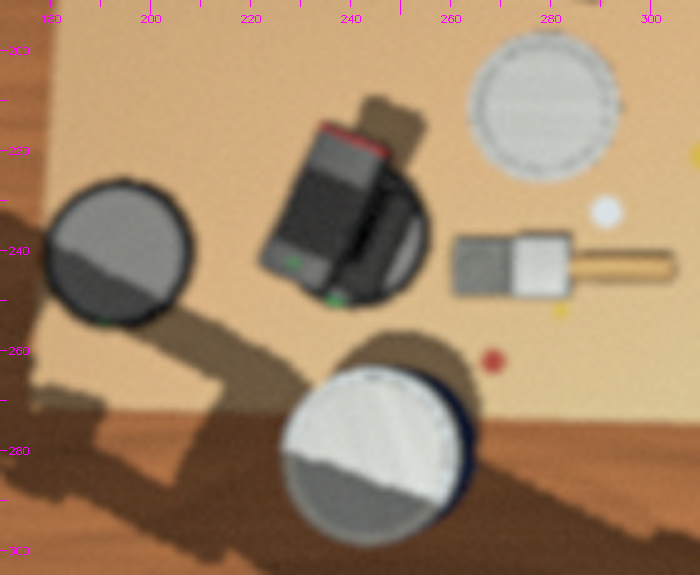

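View pics/t_c.png

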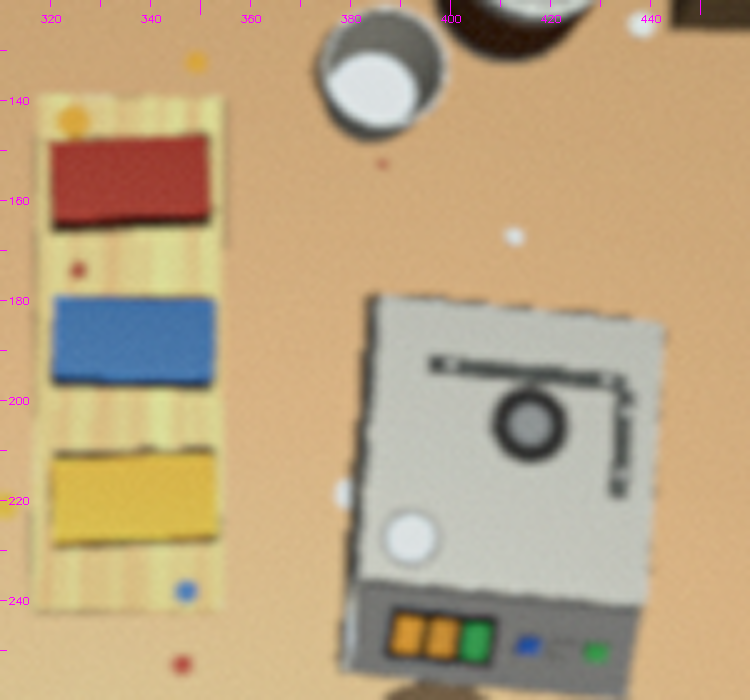

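```bash
cat > fit.py <<'E'
from h import *
from scipy.optimize import least_squares
S=load("scene0");T=load("top0")
def fit(name,z0,obs,x0):
    # obs: list (cam, local pt, uv)
    def P(p,l): c,s=np.cos(p[2]),np.sin(p[2]);return np.array([p[0]+c*l[0]-s*l[1],p[1]+s*l[0]+c*l[1],z0+l[2]])
    def f(p): return np.concatenate([proj(c,P(p,l))[0]-uv for c,l,uv in obs])
    r=least_squares(f,x0,loss='soft_l1');print(name,"xy",r.x[:2].round(4),"yaw deg",np.degrees(r.x[2]).round(2),"res",r.fun.reshape(-1,2).round(1).tolist());return r.x
def box(cx,cy,z,hx,hy): # FL,FR,BL,BR
    return [(cx+hx,cy+hy,z),(cx+hx,cy-hy,z),(cx-hx,cy+hy,z),(cx-hx,cy-hy,z)]
h=box(.01,0,.155,.05,.023)
sc=fit("scanner",.012,[(T,h[0],(235,214.5)),(T,h[1],(247.7,220.3)),(T,h[2],(222,242.5)),(S,h[1],(430,198.8)),(S,h[0],(442,210.5)),(S,h[3],(457,182.5)),(S,h[2],(468.5,193))],[.45,.2,-.4])
c=box(0,0,.165,.031,.059)
can=fit("can",.075,[(T,c[0],(239.5,142)),(T,c[1],(277.8,145)),(T,c[3],(276.5,165.5)),(T,c[2],(238,161.5)),(S,c[3],(369,214)),(S,c[1],(353,232.5)),(S,c[2],(414,241)),(S,c[0],(401,262))],[.7,.15,-.1])
b=box(0,0,.048,.028,.055)
bl=fit("ochre",.012,[(T,b[0],(320.5,211.5)),(T,b[1],(352.7,210.3)),(T,b[2],(320.8,229)),(T,b[3],(353.3,227.7)),(S,b[3],(319,165.5)),(S,b[1],(309.5,179)),(S,b[2],(350.5,180.5)),(S,b[0],(342,193))],[.5,0,0])
# reader: origin; deck corners z .075; 
rd=fit("reader",0,[(T,(.125,.095,.075),(384.7,179)),(T,(.125,-.095,.075),(442.7,184.5)),(S,(.125,.095,.075),(257,183)),(S,(.125,-.095,.075),(211.5,153.5)),(T,(-.065,.095,.075),(382,236)),(T,(-.065,-.095,.075),(437.5,241)),(S,(-.065,.095,.075),(299,142.5)),(S,(-.065,-.095,.075),(255,117)),
 (T,(.047,-.01,.075),(416,205)),(S,(.047,-.01,.075),(238.5,149.3)),(T,(.085,.065,.085),(396,191.5)),(S,(.075+.01,.065,.085),(257,167.2))],[.5,-.25,0])
c,s=np.cos(rd[2]),np.sin(rd[2]);print("corner",rd[0]+c*.075+s*.065,rd[1]+s*.075-c*.065)
# pad rims
def pad(name,tp,sp,r=.052):
    def f(p):
        a=onplane(T,tp,.012);b=onplane(S,sp,.012);q=np.r_[a,b][:,:2]
        return np.hypot(*(q-p[:2]).T)-r
    q=least_squares(f,[.45,.2],loss='soft_l1',f_scale=.002);print(name,q.x.round(4),(q.fun*1000).round(1))
pad("pad",[(255.8,237),(254,228),(252,246),(246,250.3),(241,251)],[(418.7,224),(419,228),(428,239.5),(440,242),(450,237),(455,225),(420,217)])
# tin near pad
for n,cam,uv,z in [("tin T",T,(244.5,281),.129),("tin S",S,(455.5,160),.129),("tinR S",S,(308,96.5),.129),("tinR T",T,(402,280),.129),("lookpad T",T,(194.3,240.5),.012),("col T",T,(214,128),.285),("cup T",T,(386,133),.085)]: print(n,onplane(cam,uv,z)[0].round(3))
g=proj(T,[(sc[0],sc[1],.012)]);print(g)
for nm,im,cm in(("s",S["image"].copy(),S),("t",T["image"].copy(),T)): pass
E
python3 fit.py
```

```text
scanner xy [0.4091 0.2929] yaw deg -22.19 res [[-0.5, -1.5], [0.3, -1.4], [-1.3, 0.3], [-1.6, -0.7], [-0.4, 0.7], [0.3, -2.9], [2.1, -1.2]]
can xy [0.648  0.2173] yaw deg -3.4 res [[-0.3, -0.6], [0.4, -0.5], [-0.3, -0.8], [-1.0, 0.1], [-0.5, -2.5], [-0.5, -0.8], [2.1, -0.6], [0.0, 0.6]]
ochre xy [ 0.4711 -0.0277] yaw deg 3.31 res [[-0.6, -0.3], [0.4, -0.3], [-0.3, -0.9], [0.5, -0.8], [-0.0, -0.9], [-0.3, -1.3], [1.1, -1.0], [0.4, 0.3]]
reader xy [ 0.4762 -0.2727] yaw deg -4.07 res [[1.0, -0.5], [0.4, -0.8], [0.2, 0.1], [-1.0, -1.6], [-0.6, -0.2], [2.4, 0.3], [0.8, 0.4], [-0.9, -1.1], [-0.1, -0.3], [10.7, -0.1], [-1.7, -0.7], [1.5, -0.2]]
corner 0.5463965356189506 -0.34291220207162104
pad [0.413  0.2948] [-1.4 -2.   0.4  1.7  1.  -0.6  1.1  4.   1.5 -3.4 -0.7 -0.3]
tin T [0.266 0.257 0.129]
tin S [0.27  0.255 0.129]
tinR S [ 0.284 -0.233  0.129]
tinR T [ 0.28  -0.231  0.129]
lookpad T [0.392 0.453 0.012]
col T [0.71  0.342 0.285]
cup T [ 0.76  -0.186  0.085]
[[241.55350078 236.42702037]]
```

```bash
cat >> fit.py <<'E'
E
sed -i 's/-uv for c,l,uv/-np.array(uv)+.4 for c,l,uv/; s/(238.5,149.3)/(248.7,149.3)/' fit.py
cat > ov.py <<'E'
from fit import *
def draw(items,f=5):
    out={}
    for nm,cm in(("s",S),("t",T)):
        im=cv2.resize(cm["image"][:,:,::-1],None,fx=f,fy=f,interpolation=cv2.INTER_CUBIC)
        for pts,col in items:
            p=(proj(cm,np.array(pts))+.5)*f-.5
            cv2.polylines(im,[np.round(p*8).astype(np.int32)],False,col,1,cv2.LINE_AA,3)
        out[nm]=im
    return out
def loc(p,z0,L): 
    c,s=np.cos(p[2]),np.sin(p[2]);return [(p[0]+c*a-s*b,p[1]+s*a+c*b,z0+d) for a,b,d in L]
def rect(p,z0,x0,x1,y0,y1,z): return loc(p,z0,[(x0,y0,z),(x1,y0,z),(x1,y1,z),(x0,y1,z),(x0,y0,z)])
def circ(x,y,z,r): return [(x+r*np.cos(a),y+r*np.sin(a),z) for a in np.linspace(0,6.3,60)]
if __name__=="__main__":
    it=[]
    G=(0,255,0);R=(0,0,255);M=(255,0,255)
    it+=[(rect(sc,.012,-.04,.06,-.023,.023,.155),G),(rect(sc,.012,-.04,.06,-.023,.023,.115),M),(rect(sc,.012,-.039,.039,-.033,.033,.014),M)]
    it+=[(circ(.413,.2948,.012,.052),R)]
    it+=[(rect(can,.075,-.031,.031,-.059,.059,.165),G),(rect(can,.075,-.031,.031,-.059,.059,0),M)]
    it+=[(rect(bl,.012,-.028,.028,-.055,.055,.048),G),(rect(bl,.012,-.028,.028,-.055,.055,0),M)]
    it+=[(rect(rd,0,-.065,.125,-.095,.095,.075),G),(rect(rd,0,.075,.085,-.065,.065,.085),R),(rect(rd,0,.005,.075,-.075,-.065,.085),R),(rect(rd,0,.075,.085,-.065,.065,.075),M)]
    o=draw(it)
    for n,k,(a,b,c,d) in [("o1","s",(405,170,480,255)),("o2","t",(205,200,285,260)),("o3","s",(340,200,440,300)),("o4","t",(225,130,305,200)),("o5","s",(200,100,360,210)),("o6","t",(312,170,452,265))]:
        cv2.imwrite(f"pics/{n}.png",o[k][b*5:d*5,a*5:c*5])
    a=cv2.imread("pics/o1.png");b=cv2.imread("pics/o2.png");H=425;z=np.zeros((H,800,3),np.uint8);z[:a.shape[0],:375]=a;z[:b.shape[0],380:780]=b;cv2.imwrite("pics/oA.png",z)
    a=cv2.imread("pics/o3.png")[:, :];b=cv2.imread("pics/o4.png");z=np.zeros((500,920,3),np.uint8);z[:,:500]=a;z[:350,510:910]=b;cv2.imwrite("pics/oB.png",z[:,120:])
E
python3 ov.py
```

```text
scanner xy [0.4094 0.2926] yaw deg -22.11 res [[-0.0, -1.2], [0.8, -1.1], [-0.7, 0.6], [-1.3, -0.2], [-0.1, 1.1], [0.5, -2.5], [2.4, -0.8]]
can xy [0.6484 0.2171] yaw deg -3.35 res [[0.1, -0.3], [0.9, -0.3], [0.2, -0.6], [-0.6, 0.3], [-0.3, -2.0], [-0.3, -0.3], [2.3, -0.1], [0.2, 1.1]]
ochre xy [ 0.4718 -0.0278] yaw deg 3.42 res [[-0.2, -0.1], [0.8, -0.2], [0.1, -0.7], [1.0, -0.7], [0.2, -0.3], [-0.0, -0.7], [1.4, -0.5], [0.7, 0.8]]
reader xy [ 0.4767 -0.2728] yaw deg -4.07 res [[1.4, -0.2], [0.8, -0.5], [0.4, 0.6], [-0.8, -1.1], [-0.2, 0.1], [2.8, 0.5], [1.1, 0.9], [-0.6, -0.6], [0.3, -0.0], [0.8, 0.4], [-1.2, -0.4], [1.7, 0.3]]
corner 0.5468927273134261 -0.3429444772167527
pad [0.413  0.2948] [-1.4 -2.   0.4  1.7  1.  -0.6  1.1  4.   1.5 -3.4 -0.7 -0.3]
tin T [0.266 0.257 0.129]
tin S [0.27  0.255 0.129]
tinR S [ 0.284 -0.233  0.129]
tinR T [ 0.28  -0.231  0.129]
lookpad T [0.392 0.453 0.012]
col T [0.71  0.342 0.285]
cup T [ 0.76  -0.186  0.085]
[[241.6479372  236.35218405]]
```

View pics/oA.png

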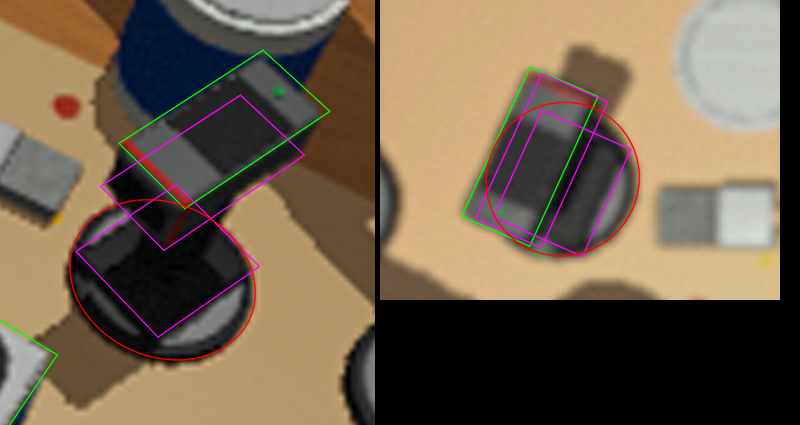

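View pics/o3.png

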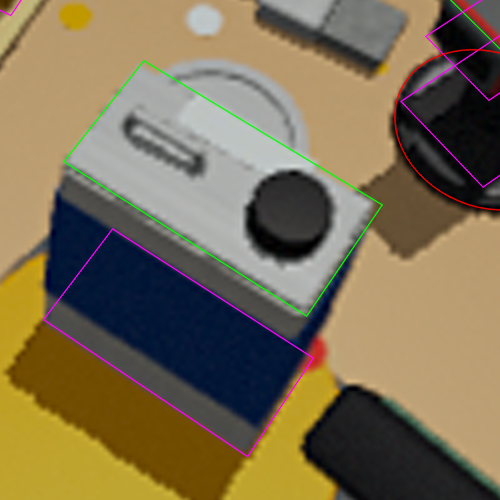

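View pics/o4.png

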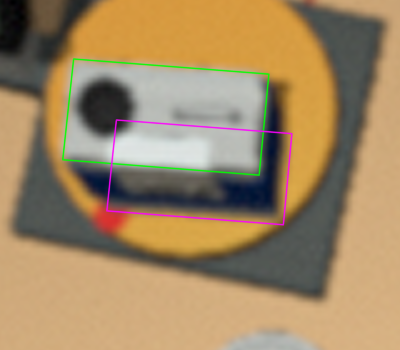

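View pics/o5.png

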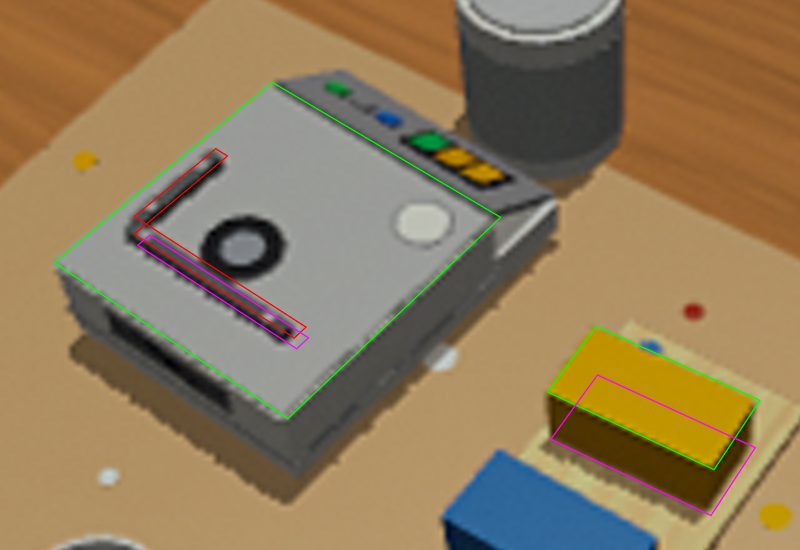

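View pics/o6.png

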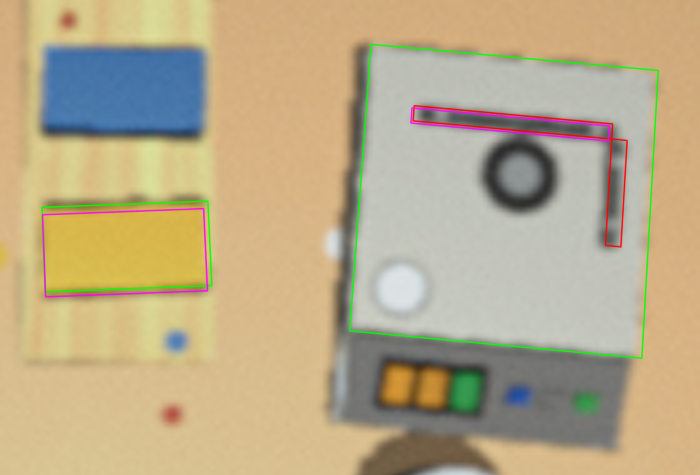

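```bash
python3 - <<'E'
from h import *
s=load("scene0")["image"];t=load("top0")["image"]
crop(s,215,125,265,175,12,"pics/f_s.png")
crop(t,390,180,445,225,12,"pics/f_t.png")
E
```

```text
(no output)
```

View pics/f_s.png

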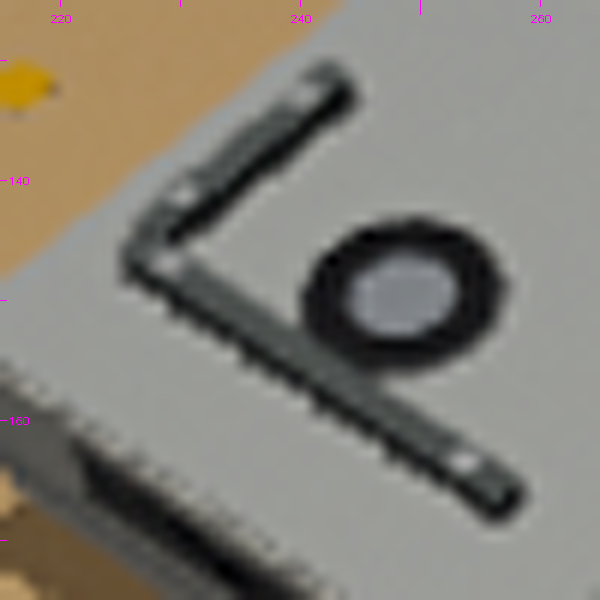

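View pics/f_t.png

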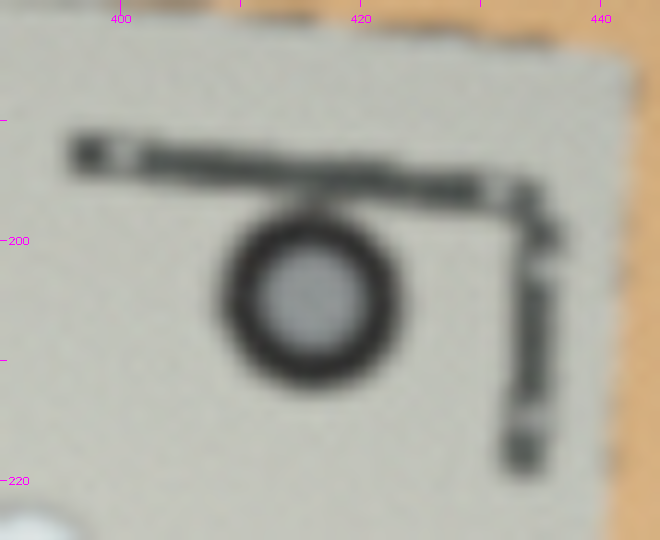

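```bash
cat > joint.py <<'E'
from h import *
from scipy.optimize import least_squares
from scipy.spatial.transform import Rotation as Ro
S=load("scene0");T=load("top0")
def box(cx,cy,z,hx,hy): return [(cx+hx,cy+hy,z),(cx+hx,cy-hy,z),(cx-hx,cy+hy,z),(cx-hx,cy-hy,z)]
h=box(.01,0,.155,.05,.023);c=box(0,0,.165,.031,.059);b=box(0,0,.048,.028,.055)
O={ # name:(z0, init, obs, readbias)
"scanner":(.012,[.41,.29,-.39],[(T,h[0],(235,214.5)),(T,h[1],(247.7,220.3)),(T,h[2],(222,242.8)),(S,h[1],(430,198.8)),(S,h[0],(442,210.8)),(S,h[3],(457,182.2)),(S,h[2],(468.7,193))]),
"can":(.075,[.65,.217,-.06],[(T,c[0],(239.5,142)),(T,c[1],(277.8,145)),(T,c[3],(276.5,165.5)),(T,c[2],(238,161.5)),(S,c[3],(369,214)),(S,c[1],(353,232.7)),(S,c[2],(414.3,241)),(S,c[0],(401,262.5))]),
"ochre":(.012,[.47,-.03,.06],[(T,b[0],(320.5,211.5)),(T,b[1],(352.7,210.3)),(T,b[2],(320.8,229)),(T,b[3],(353.3,227.7)),(S,b[3],(319,165.5)),(S,b[1],(309.5,179)),(S,b[2],(350.5,180.5)),(S,b[0],(342,193.2))]),
"reader":(0,[.477,-.272,-.07],[(T,(.08,.05,.085),(400.2,192.9)),(T,(.08,-.05,.085),(431.3,195.9)),(S,(.08,.05,.085),(253.8,163.3)),(S,(.08,-.05,.085),(228.5,147)),
 (T,(.06,-.07,.085),(435,202.2)),(T,(.02,-.07,.085),(434,215)),(S,(.06,-.07,.085),(230.3,141)),(S,(.02,-.07,.085),(240.5,132.7)),
 (T,(.047,-.01,.075),(416,205)),(S,(.047,-.01,.075),(248.6,149.4)),(S,(.125,.095,.075),(257,183.5)),(S,(.125,-.095,.075),(211.5,153.5)),(T,(.125,.095,.075),(384.7,179)),(T,(.125,-.095,.075),(442.7,184.5)),(S,(-.065,.095,.075),(299,142.7)),(S,(-.065,-.095,.075),(255,117))]),
}
N=list(O)
def adj(cam,d):
    E=cam["extrinsics"].copy();E[:3,3]+=d[:3];E[:3,:3]=Ro.from_rotvec(d[3:]).as_matrix()@E[:3,:3];return dict(cam,extrinsics=E)
def res(x):
    cs={id(S):adj(S,x[:6]),id(T):adj(T,x[6:12])};r=[]
    for i,n in enumerate(N):
        p=x[12+3*i:15+3*i];z0=O[n][0];cc,ss=np.cos(p[2]),np.sin(p[2])
        for cam,l,uv in O[n][2]:
            P=[p[0]+cc*l[0]-ss*l[1],p[1]+ss*l[0]+cc*l[1],z0+l[2]]
            r.append((proj(cs[id(cam)],P)[0]-np.array(uv)+.42)/.6)
    return np.concatenate(r)
def f(x): return np.r_[np.sign(res(x))*np.sqrt(2*(np.sqrt(1+res(x)**2)-1)),x[[0,1,2,6,7,8]]/.0015,x[[3,4,5,9,10,11]]/.0012]
r=least_squares(f,np.r_[np.zeros(12),*[O[n][1] for n in N]])
x=r.x;C=np.sqrt(np.diag(np.linalg.inv(r.jac.T@r.jac)))
SA=adj(S,x[:6]);TA=adj(T,x[6:12])
pose={n:x[12+3*i:15+3*i] for i,n in enumerate(N)}
if __name__=="__main__":
    print("cam corr mm/mrad",(x[:12]*1000).round(2))
    k=0;rr=res(x).reshape(-1,2)*.6
    for i,n in enumerate(N):
        m=len(O[n][2]);print(n,pose[n][:2].round(4),np.degrees(pose[n][2]).round(2),"sd mm",(C[12+3*i:14+3*i]*1000).round(1),"deg",np.degrees(C[14+3*i]).round(2),"\n",rr[k:k+m].round(1).tolist());k+=m
    p=pose["reader"];cc,ss=np.cos(p[2]),np.sin(p[2])
    L=lambda a,b:np.array([p[0]+cc*a-ss*b,p[1]+ss*a+cc*b])
    print("corner",L(.075,-.065),"block target",L(.047,-.01))
    def pad(tp,sp,r=.052):
        g=lambda q:np.hypot(*(np.r_[onplane(TA,np.array(tp)-.42,.012),onplane(SA,np.array(sp)-.42,.012)][:,:2]-q).T)-r
        q=least_squares(g,[.41,.29],loss='soft_l1',f_scale=.002);print("pad",q.x.round(4),(q.fun*1000).round(1))
    pad([(255.8,237),(254,228),(252,246),(246,250.3),(241,251)],[(418.7,224),(419,228),(428,239.5),(440,242),(450,237),(455,225),(420,217)])
    pc=pose["can"];cc,ss=np.cos(pc[2]),np.sin(pc[2]);print("label",pc[0]-.031*cc,pc[1]-.031*ss,.17)
    for n,cam,uv,z in [("tin T",TA,(244.5,281),.129),("tin S",SA,(455.5,160),.129)]: print(n,onplane(cam,uv,z)[0].round(3))
E
python3 joint.py
```

```text
cam corr mm/mrad [-0.22  0.31  0.46  0.61  0.48 -0.    0.22 -0.31  0.93 -0.49 -0.35 -0.18]
scanner [0.4089 0.2929] -22.26 sd mm [1.9 1.7] deg 0.83 
 [[-0.3, -0.8], [0.4, -0.6], [-1.1, 0.7], [-1.6, -0.2], [-0.5, 0.9], [0.3, -2.1], [1.9, -0.6]]
can [0.6485 0.2173] -3.25 sd mm [1.6 1.5] deg 0.53 
 [[-0.3, 0.1], [0.5, 0.0], [-0.1, -0.3], [-0.9, 0.7], [-0.7, -1.7], [-0.7, -0.2], [1.7, 0.1], [-0.1, 0.9]]
ochre [ 0.4719 -0.0278] 3.31 sd mm [1.8 1.8] deg 0.73 
 [[-0.5, 0.1], [0.4, 0.1], [-0.2, -0.5], [0.6, -0.4], [-0.1, -0.2], [-0.4, -0.6], [1.0, -0.3], [0.3, 0.8]]
reader [ 0.4768 -0.274 ] -4.03 sd mm [1.7 1.9] deg 0.4 
 [[-1.0, 0.3], [-1.6, 0.1], [1.6, 0.6], [2.3, 1.0], [0.5, 0.4], [0.8, -0.3], [0.6, -0.0], [-0.3, 0.5], [0.3, 0.2], [0.3, 0.3], [-0.2, 0.1], [-1.4, -1.1], [1.4, 0.1], [0.8, -0.3], [0.4, 0.7], [-1.3, -0.6]]
corner [ 0.54709443 -0.3441018 ] block target [ 0.52302449 -0.2872719 ]
pad [0.4138 0.2951] [-1.7 -1.4 -0.7  0.3 -0.5 -0.7  0.3  1.7 -1.  -5.   0.   0.8]
label 0.6175133431946437 0.21910303441390958 0.17
tin T [0.267 0.256 0.129]
tin S [0.269 0.256 0.129]
```

```bash
cat > mv.py <<'E'
import sys,numpy as np
from plant import robot
from scipy.spatial.transform import Rotation as Ro
def show(x,y,z,yd,s=None):
    """yd = world angle deg of tool y axis, tool straight down"""
    s=s or robot.read_state();R=Ro.from_rotvec(s["orientation"]).as_matrix()
    a=np.radians(yd);Y=np.array([np.cos(a),np.sin(a),0]);Z=np.array([0,0,-1.]);X=np.cross(Y,Z)
    G=np.c_[X,Y,Z];d=R.T@(np.array([x,y,z])-s["tool_pos"]);t=Ro.from_matrix(R.T@G).as_rotvec()
    yy=np.degrees(np.arctan2(R[1,1],R[0,1]))
    print("t",round(s["t"],2),"pos",s["tool_pos"].round(4),"ydir",yy.round(2),"zax",R[:,2].round(4),"F",s["force"].round(1),"open",round(s["opening"],4),"q",s["q"].round(2))
    print("shift",d.round(4),"turn",t.round(4))
if __name__=="__main__": show(*map(float,sys.argv[1:5]))
E
python3 mv.py .4095 .293 .232 67.7
```

```text
t 0.1 pos [0.2211 0.5572 0.2317] ydir 68.35 zax [-8.0e-04 -1.5e-03 -1.0e+00] F [-0.5  0.2 -0.1] open 0.0932 q [ 1.11  0.13  1.49  0.    1.52 -0.09]
shift [-2.726e-01 -1.761e-01 -1.000e-04] turn [-0.0017 -0.0001  0.0114]
```

Emit:
jog_arm --pt "0 -0.273 -0.176 0 -0.0017 0 0.011" --pt "0 -0.273 -0.176 0 -0.0017 0 0.011" --pt "0 -0.273 -0.176 0 -0.0017 0 0.011" --pt "0 -0.273 -0.176 0 -0.0017 0 0.011" --pt "0 -0.273 -0.176 0 -0.0017 0 0.011"

```text
t: 0.72
tool_pos: [0.4032, 0.3013, 0.2317]
orientation: [-0.606, -3.082, 0.0]
force: [1.4, 0.2, 0.5]
opening: 0.0932
```

Emit:
jog_arm --pt "0 -0.009 -0.006 0 0 0 0"

```text
t: 0.85
tool_pos: [0.4109, 0.2894, 0.2314]
orientation: [-0.613, -3.081, 0.002]
force: [-0.5, 0.2, -0.8]
opening: 0.0934
```

```bash
python3 mv.py .4095 .293 .143 67.7; python3 - <<'E'
from h import *
from plant import robot
a=robot.read_camera("scene");b=robot.read_camera("top")
pickle.dump(a,open("scene1.pkl","wb"));pickle.dump(b,open("top1.pkl","wb"))
crop(a["image"],390,120,490,250,6,"pics/s1.png");crop(b["image"],190,190,290,270,6,"pics/t1.png")
E
```

```text
t 0.85 pos [0.4109 0.2894 0.2314] ydir 67.49 zax [-4.e-04 -9.e-04 -1.e+00] F [-0.5  0.2 -0.8] open 0.0934 q [ 0.51 -0.13  1.75 -0.    1.52 -0.67]
shift [0.0026 0.0029 0.0883] turn [-0.001   0.     -0.0037]
```

View pics/s1.png

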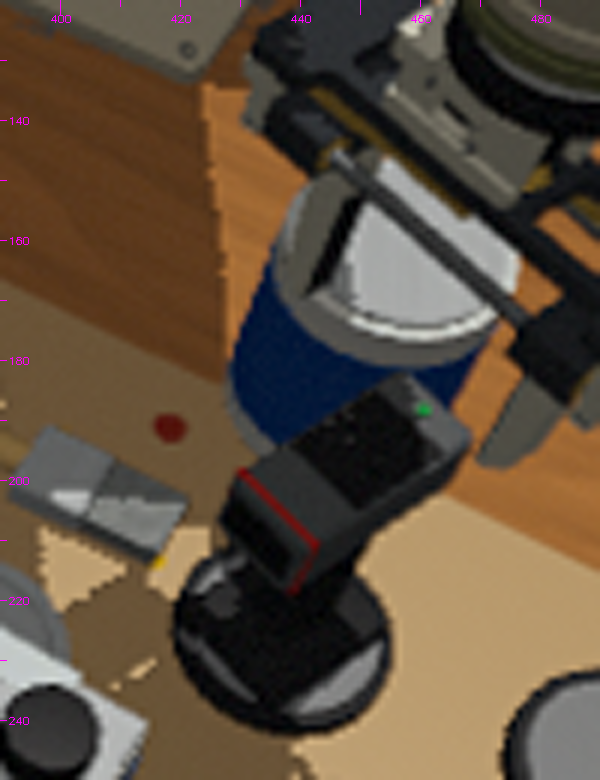

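View pics/t1.png

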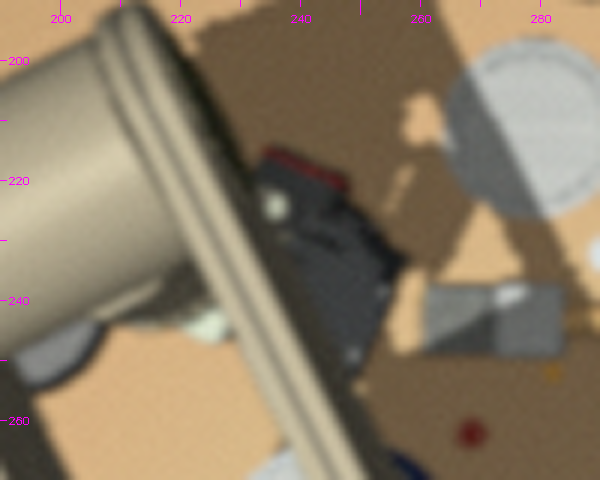

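Emit:
jog_arm --pt "0 0.0026 0.003 0.045 -0.001 0 -0.004" --pt "0 0.0026 0.003 0.088 -0.001 0 -0.004" --pt "0 0.0026 0.003 0.088 -0.001 0 -0.004"

```text
t: 1.32
tool_pos: [0.4047, 0.2951, 0.1395]
orientation: [-0.6, -3.077, 0.007]
force: [-0.3, 0.7, -0.2]
opening: 0.093
```

Emit:
jog_arm --pt "1 0 0 0 0 0 0" --pt "1 0 0 0 0 0 0" --pt "1 0 0 0 0 0 0" --pt "1 0 0 0 0 0 0" --force 30

```text
t: 1.82
tool_pos: [0.4052, 0.2954, 0.1404]
orientation: [-0.6, -3.078, 0.005]
force: [-0.6, -0.4, -0.4]
opening: 0.0577
```

```bash
python3 mv.py .4095 .293 .178 67.7
```

```text
t 1.82 pos [0.4052 0.2954 0.1404] ydir 67.92 zax [-0.0064 -0.0021 -1.    ] F [-0.6 -0.4 -0.4] open 0.0577 q [ 0.53 -0.07  1.86  0.    1.35 -0.66]
shift [-0.0047 -0.0007 -0.0376] turn [-0.0044 -0.0052  0.0039]
```

Emit:
jog_arm --pt "1 0 0 0 0 0 0" --pt "1 0 0 0 0 0 0" --pt "1 0 0 0 0 0 0" --pt "1 0 0 0 0 0 0" --force 30

```text
t: 2.33
tool_pos: [0.4054, 0.2955, 0.1408]
orientation: [-0.601, -3.078, 0.005]
force: [-1.6, -2.1, 5.0]
opening: 0.0459
```

```bash
python3 mv.py .4095 .293 .178 67.7
```

```text
t 2.33 pos [0.4054 0.2955 0.1408] ydir 67.92 zax [-0.0059 -0.0018 -1.    ] F [-1.6 -2.1  5. ] open 0.0459 q [ 0.53 -0.07  1.86  0.    1.35 -0.66]
shift [-0.0045 -0.0009 -0.0372] turn [-0.0039 -0.0048  0.0038]
```

```bash
cat > mg.py <<'E'
import sys,os,numpy as np
from plant import robot
from scipy.spatial.transform import Rotation as Ro
# grasp-relative: keep tilt as at grasp g.npy (rotvec)
def go(x,y,z,yd):
    s=robot.read_state();R=Ro.from_rotvec(s["orientation"])
    if not os.path.exists("g.npy"): np.save("g.npy",s["orientation"])
    g=Ro.from_rotvec(np.load("g.npy"));m=g.as_matrix();y0=np.degrees(np.arctan2(m[1,1],m[0,1]))
    G=Ro.from_euler("z",yd-y0,degrees=True)*g
    M=R.as_matrix()
    print("t",round(s["t"],2),"pos",s["tool_pos"].round(4),"ydir",np.degrees(np.arctan2(M[1,1],M[0,1])).round(2),"F",s["force"].round(1),"open",round(s["opening"],4))
    print("shift",(M.T@(np.array([x,y,z])-s["tool_pos"])).round(4),"turn",(R.inv()*G).as_rotvec().round(4))
go(*map(float,sys.argv[1:5]))
E
python3 mg.py .4054 .2955 .176 67.92
```

```text
t 2.33 pos [0.4054 0.2955 0.1408] ydir 67.92 F [-1.6 -2.1  5. ] open 0.0459
shift [ 0.0002 -0.0001 -0.0352] turn [ 0. -0. -0.]
```

Emit:
jog_arm --pt "1 0 0 -0.012 0 0 0" --pt "1 0 0 -0.035 0 0 0" --pt "1 0 0 -0.035 0 0 0"

```text
t: 2.7
tool_pos: [0.4067, 0.2962, 0.1779]
orientation: [-0.601, -3.081, 0.001]
force: [0.3, 0.2, -2.0]
opening: 0.046
```

```bash
python3 mg.py .4535 .2284 .170 86.75
```

```text
t 2.7 pos [0.4067 0.2962 0.1779] ydir 67.92 F [ 0.3  0.2 -2. ] open 0.046
shift [-0.0689 -0.0452  0.0077] turn [ 0.004   0.0013 -0.3286]
```

Emit:
jog_arm --pt "1 -0.023 -0.015 0.001 0.001 0 -0.11" --pt "1 -0.046 -0.03 0.003 0.002 0 -0.22" --pt "1 -0.069 -0.045 0.007 0.004 0.001 -0.329" --pt "1 -0.069 -0.045 0.0077 0.004 0.001 -0.329" --pt "1 -0.069 -0.045 0.0077 0.004 0.001 -0.329"

```text
t: 3.32
tool_pos: [0.4531, 0.2287, 0.1693]
orientation: [-0.091, -3.134, 0.006]
force: [0.3, -0.3, -2.1]
opening: 0.0459
```

```bash
python3 mg.py .4535 .2284 .164 86.75; python3 - <<'E'
from h import *
from plant import robot
a=robot.read_camera("scene");b=robot.read_camera("top")
pickle.dump(a,open("scene2.pkl","wb"));pickle.dump(b,open("top2.pkl","wb"))
crop(a["image"],330,100,490,250,5,"pics/s2.png");crop(b["image"],190,110,310,230,5,"pics/t2.png")
E
```

```text
t 3.33 pos [0.4531 0.2287 0.1693] ydir 86.66 F [ 0.3 -0.3 -2.1] open 0.0459
shift [-0.0004 -0.0002  0.0053] turn [-0.0002 -0.001  -0.0015]
```

View pics/s2.png

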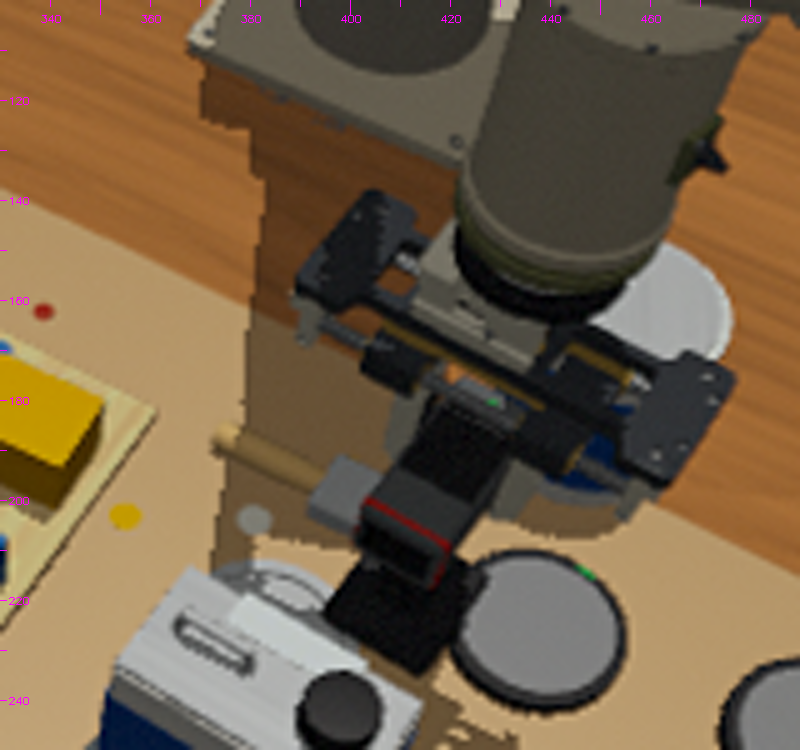

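View pics/t2.png

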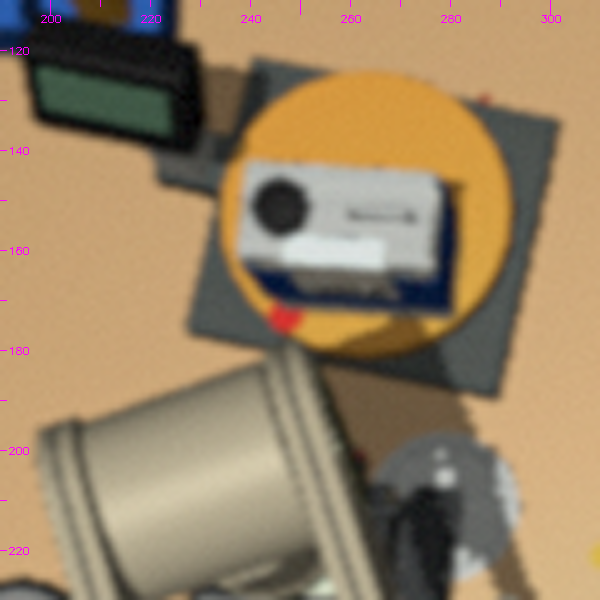

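```bash
python3 - <<'E'
from joint import *
z=.1693-.1408+.167
p=onplane(SA,np.array([(403.3,199.7),(420,208.7)])-.4,z);print("front top corners obs",p.round(4), "mid",p.mean(0).round(4),"width",np.linalg.norm(p[1]-p[0]),"yaw",np.degrees(np.arctan2(*(p[1]-p[0])[1::-1]))-90)
d=np.array([np.cos(np.radians(-3.34)),np.sin(np.radians(-3.34))])
print("expected window",np.array([.4531,.2287])+.0643*d,"label-10cm",np.array([.6175,.2191])-.1*d)
im=load("scene2")["image"]
crop(im,412,200,468,250,14,"pics/p2.png");crop(im,340,205,420,260,10,"pics/c2.png")
E
```

```text
front top corners obs [[0.5122 0.2026 0.1955]
 [0.5134 0.2468 0.1955]] mid [0.5128 0.2247 0.1955] width 0.04412048317784529 yaw -1.5561613293981509
expected window [0.51729078 0.22495382] label-10cm [0.51766986 0.2249261 ]
```

View pics/p2.png

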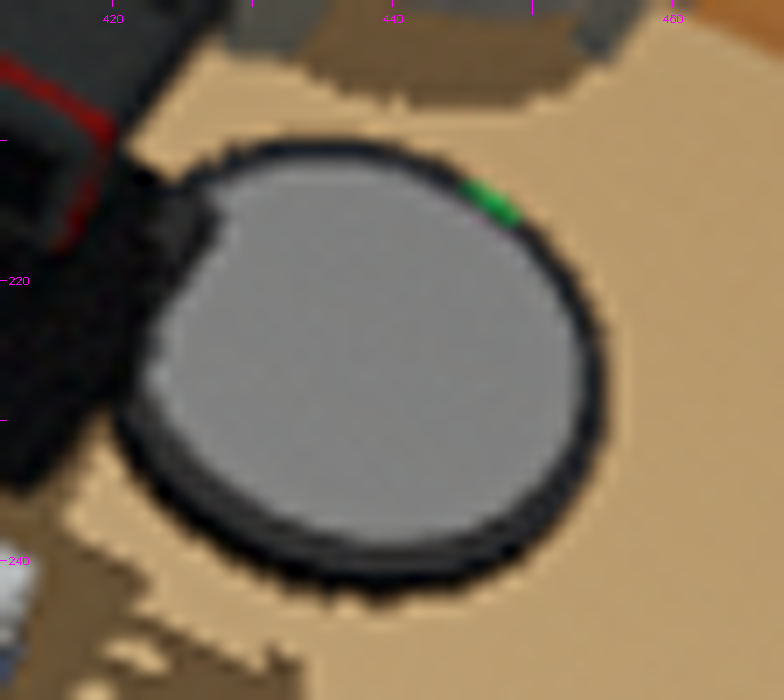

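View pics/c2.png

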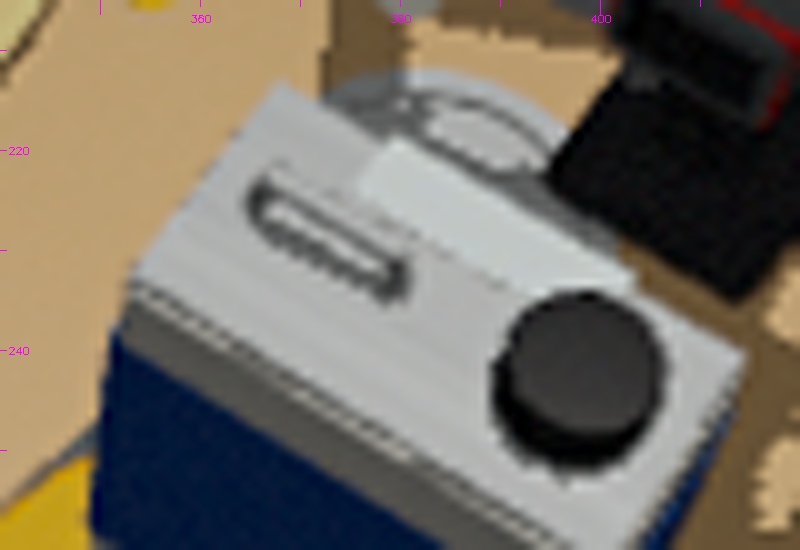

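```bash
python3 - <<'E'
from joint import *
def yaw(c,a,b,z):
    p=onplane(c,np.array([a,b])-.42,z);d=p[1]-p[0];print(p[:,:2].round(4).tolist(),np.linalg.norm(d).round(4),(np.degrees(np.arctan2(d[1],d[0]))%180-90).round(2))
yaw(SA,(368.2,213.2),(414.6,240.5),.24)
yaw(SA,(353.2,233.2),(402,261.5),.24)
yaw(SA,(380,219),(403.5,232.5),.24)   # strip front edge
yaw(TA,(277.5,165.5),(238,161.5),.24)
yaw(TA,(277.5,145),(239.5,142),.24)
yaw(SA,(403.5,199.6),(419.9,208.9),.1955)
yaw(SA,(403.0,199.6),(420.2,208.9),.1955)
# grey disc
im=load("scene2");g=im["image"].astype(int)
m=((abs(g[...,0]-g[...,1])<12)&(abs(g[...,1]-g[...,2])<12)&(g.mean(2)>95)).astype(np.uint8);m[:200]=0;m[255:]=0;m[:,:420]=0;m[:,470:]=0
cs,_=cv2.findContours(m,0,1);k=max(cs,key=cv2.contourArea)[:,0].astype(float)
k=k[(k[:,0]>432)|(k[:,1]>229)]
q=onplane(SA,k,.012)[:,:2];r=least_squares(lambda p:np.hypot(*(q-p[:2]).T)-p[2],[.41,.29,.045],loss='soft_l1',f_scale=.002);print("pad S",r.x.round(4),len(k))
t=load("top0");
for w in (0,1):
    pass
E
```

```text
[[0.6163, 0.1611], [0.6212, 0.275]] 0.114 -2.46
[[0.6765, 0.1591], [0.678, 0.2745]] 0.1154 -0.74
[[0.6151, 0.1897], [0.6169, 0.2471]] 0.0574 -1.83
[[0.6133, 0.1567], [0.623, 0.2753]] 0.119 -4.68
[[0.676, 0.159], [0.6829, 0.2737]] 0.1149 -3.44
[[0.5117, 0.2029], [0.514, 0.2467]] 0.0439 -3.06
[[0.5123, 0.2019], [0.5136, 0.2473]] 0.0455 -1.65
pad S [0.4097 0.2951 0.0424] 58
```

Emit:
jog_arm --pt "1 0 0 0.0053 0 -0.001 0" --pt "1 0 0 0.0053 0 -0.001 0" --pt "1 0 0 0.0053 0 -0.001 0" --pt "1 0 0 0.0053 0 -0.001 0" --pt "1 0 0 0.0053 0 -0.001 0"

```text
t: 4.05
tool_pos: [0.4533, 0.2291, 0.1646]
orientation: [-0.089, -3.136, 0.006]
force: [-0.0, -0.4, -2.1]
opening: 0.046
```

Emit:
jog_arm --pt "1 0 0 0 0 0 0" --pt "1 0 0 0 0 0 0" --pt "1 0 0 0 0 0 0" --pt "1 0 0 0 0 0 0" --pt "1 0 0 0 0 0 0"

```text
t: 4.68
tool_pos: [0.4532, 0.2291, 0.1646]
orientation: [-0.089, -3.136, 0.006]
force: [-1.0, -0.2, -2.6]
opening: 0.0455
```

Emit:
jog_arm --pt "1 0 0 0 0 0 0" --pt "1 0 0 0 0 0 0" --pt "1 0 0 0 0 0 0" --pt "1 0 0 0 0 0 0" --pt "1 0 0 0 0 0 0"

```text
t: 5.3
tool_pos: [0.4532, 0.2291, 0.1646]
orientation: [-0.089, -3.136, 0.006]
force: [0.2, -0.3, -2.1]
opening: 0.0461
```

Emit:
jog_arm --pt "1 0 0 0 0 0 0" --pt "1 0 0 0 0 0 0" --pt "1 0 0 0 0 0 0" --pt "1 0 0 0 0 0 0"

```text
t: 5.8
tool_pos: [0.4533, 0.2291, 0.1646]
orientation: [-0.089, -3.136, 0.006]
force: [-0.2, 0.0, -2.1]
opening: 0.0459
```

```bash
python3 mg.py .4067 .2970 .176 67.92
```

```text
t 5.8 pos [0.4533 0.2291 0.1646] ydir 86.75 F [-0.2  0.  -2.1] open 0.0459
shift [ 0.0504  0.0651 -0.0114] turn [-0.0012  0.0023  0.3286]
```

Emit:
jog_arm --pt "1 0.015 0.02 -0.008 0 0 0.11" --pt "1 0.033 0.043 -0.0114 0 0.001 0.22" --pt "1 0.05 0.065 -0.0114 -0.001 0.002 0.329" --pt "1 0.05 0.065 -0.0114 -0.001 0.002 0.329" --pt "1 0.05 0.065 -0.0114 -0.001 0.002 0.329"

```text
t: 6.42
tool_pos: [0.4072, 0.2966, 0.1759]
orientation: [-0.598, -3.079, 0.006]
force: [0.5, -0.4, -1.6]
opening: 0.0462
```

```bash
python3 mg.py .4067 .2970 .145 67.92;python3 - <<'E'
from h import *
from plant import robot
a=robot.read_camera("scene");b=robot.read_camera("top")
pickle.dump(a,open("scene3.pkl","wb"))
crop(a["image"],400,170,480,255,8,"pics/s3.png");crop(b["image"],200,190,290,270,6,"pics/t3.png")
E
```

```text
t 6.42 pos [0.4072 0.2966 0.1759] ydir 68.01 F [ 0.5 -0.4 -1.6] open 0.0462
shift [0.0005 0.0003 0.0309] turn [-0.0006  0.0006  0.0015]
```

View pics/s3.png

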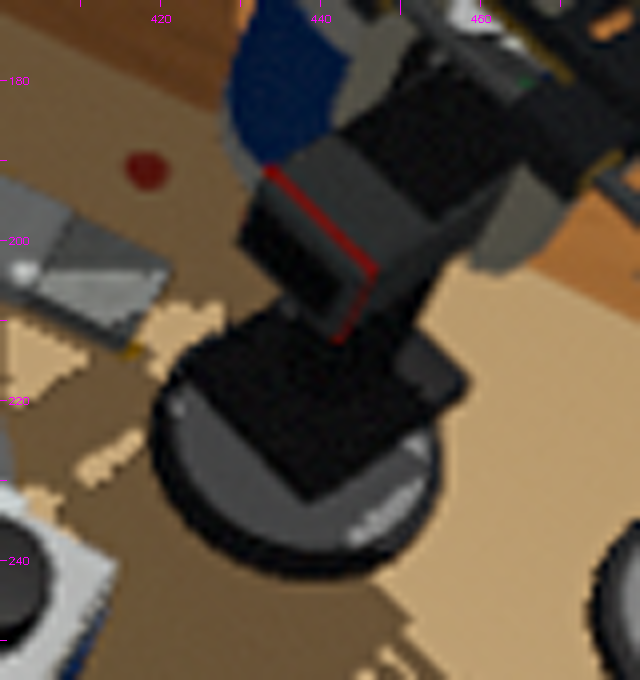

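Emit:
jog_arm --pt "1 0 0 0.016 0 0 0.001" --pt "1 0 0 0.03 0 0 0.001" --pt "1 0 0 0.033 0 0 0.001" --pt "1 0 0 0.033 0 0 0.001"

```text
t: 7.02
tool_pos: [0.4071, 0.296, 0.1424]
orientation: [-0.602, -3.077, 0.006]
force: [-0.2, 0.7, -1.7]
opening: 0.0454
```

```bash
python3 mg.py .4067 .2970 .1405 67.92;python3 - <<'E'
from h import *
from plant import robot
a=robot.read_camera("scene")
crop(a["image"],400,170,480,255,8,"pics/s4.png")
E
```

```text
t 7.03 pos [0.4071 0.296  0.1424] ydir 67.85 F [-0.2  0.7 -1.7] open 0.0454
shift [0.0007 0.0008 0.0019] turn [-0.0012 -0.0001 -0.0011]
```

View pics/s4.png

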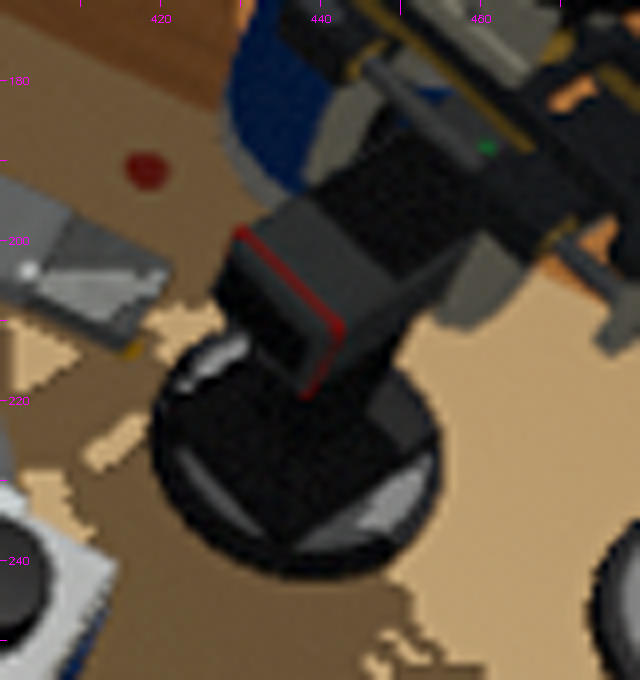

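```bash
python3 - <<'E'
from joint import *
from plant import robot
im=robot.read_camera("scene")["image"];f=8
o=cv2.resize(im[:,:,::-1],None,fx=f,fy=f,interpolation=cv2.INTER_CUBIC)
def loc(p,L): c,s=np.cos(p[2]),np.sin(p[2]);return [(p[0]+c*a-s*b,p[1]+s*a+c*b,d) for a,b,d in L]
def dr(P,col):
    q=(proj(SA,np.array(P))+.5)*f-.5;cv2.polylines(o,[np.round(q*8).astype(np.int32)],False,col,1,cv2.LINE_AA,3)
x,y=.4097,.2951
for r,z in((.0424,.012),(.052,.012),(.052,0)): dr([(x+r*np.cos(a),y+r*np.sin(a),z) for a in np.linspace(0,6.3,80)],(0,0,255))
p=(x,y,np.radians(-22.1))
for z,c in((.0135,(255,0,255)),(.0275,(0,255,0))): dr(loc(p,[(a*.039,b*.033,z) for a,b in((1,1),(1,-1),(-1,-1),(-1,1),(1,1))]),c)
cv2.imwrite("pics/ov4.png",o[180*f:250*f,405*f:475*f])
E
```

```text
(no output)
```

View pics/ov4.png

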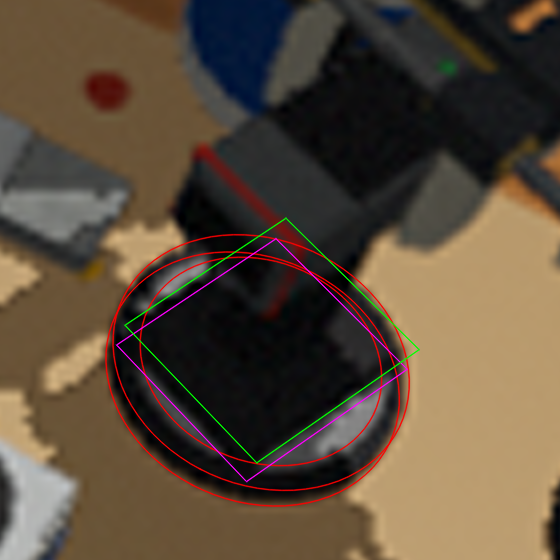

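Emit:
jog_arm --pt "1 0 0 0.001 -0.001 0 0" --pt "1 0 0 0.0025 -0.001 0 0" --pt "1 0 0 0.003 -0.001 0 0"

```text
t: 7.5
tool_pos: [0.4077, 0.2965, 0.1409]
orientation: [-0.602, -3.079, 0.003]
force: [-3.9, -2.8, 7.5]
opening: 0.046
```

Emit:
jog_arm --pt "1 0 0 0 0 0 0" --pt "0.3 0 0 0 0 0 0" --pt "0 0 0 0 0 0 0" --pt "0 0 0 0 0 0 0" --pt "0 0 0 0 0 0 0"

```text
t: 8.12
tool_pos: [0.4077, 0.2965, 0.141]
orientation: [-0.602, -3.079, 0.003]
force: [0.4, -0.1, -0.2]
opening: 0.0812
```

Emit:
jog_arm --pt "0 0 0 0 0 0 0" --pt "0 0 0 0 0 0 0" --pt "0 0 0 0 0 0 0"

```text
t: 8.5
tool_pos: [0.4077, 0.2965, 0.1409]
orientation: [-0.602, -3.079, 0.003]
force: [0.7, -0.3, -0.6]
opening: 0.0932
```

Emit:
jog_arm --pt "0 0 0 -0.03 0 0 0" --pt "0 0 0 -0.08 0 0 0" --pt "0 0 0 -0.12 0 0 0"

```text
t: 8.88
tool_pos: [0.4083, 0.2967, 0.2628]
orientation: [-0.603, -3.08, 0.002]
force: [1.3, 0.1, 0.0]
opening: 0.0931
```

```bash
python3 mv.py .4719 -.0278 .18 93.3;python3 - <<'E'
from h import *
from plant import robot
a=robot.read_camera("scene");b=robot.read_camera("top")
crop(a["image"],400,170,480,255,8,"pics/s5.png");crop(a["image"],180,80,480,290,2,"pics/s5b.png")
E
```

```text
t 8.88 pos [0.4083 0.2967 0.2628] ydir 67.86 zax [-3.5e-03 -4.0e-04 -1.0e+00] F [1.3 0.1 0. ] open 0.0931 q [ 0.53 -0.14  1.7   0.    1.58 -0.66]
shift [-0.1814 -0.2764  0.0828] turn [-0.001  -0.0034 -0.444 ]
```

View pics/s5.png

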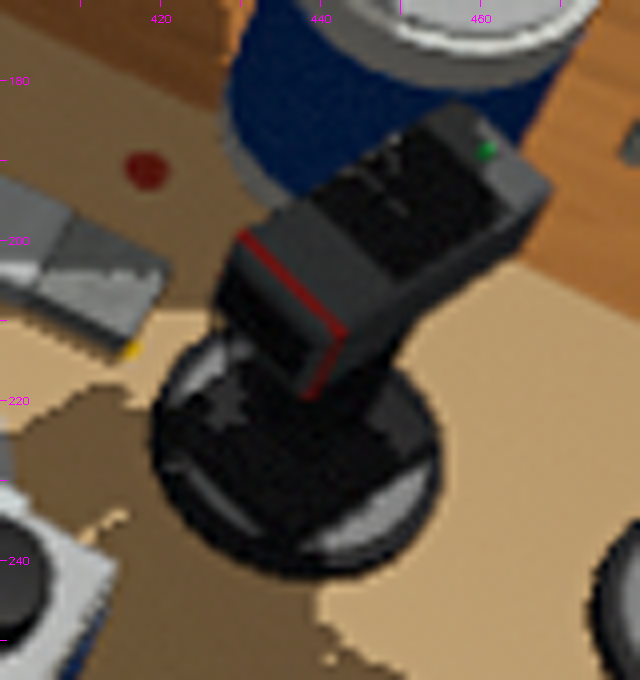

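View pics/s5b.png

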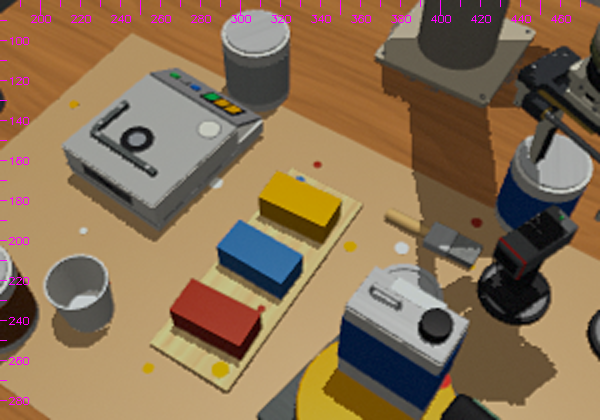

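```bash
python3 mv.py .4719 -.0278 .23 3.3
```

```text
t 8.97 pos [0.4104 0.2979 0.2668] ydir 67.87 zax [ 0.0035  0.0036 -1.    ] F [-0.1 -0.5  0.8] open 0.0928 q [ 0.53 -0.14  1.7   0.    1.58 -0.66]
shift [-0.1796 -0.2787  0.0358] turn [ 5.2000e-03 -1.0000e-03  1.1269e+00]
```

Emit:
jog_arm --pt "0 -0.03 -0.046 0 0 0 0.187" --pt "0 -0.06 -0.093 0 0 0 0.374" --pt "0 -0.09 -0.14 0.006 0.002 0 0.56" --pt "0 -0.12 -0.186 0.015 0.003 0 0.747" --pt "0 -0.15 -0.232 0.025 0.004 -0.001 0.934"

```text
t: 9.6
tool_pos: [0.4619, 0.0248, 0.2402]
orientation: [1.934, 2.475, 0.002]
force: [1.1, -0.5, -0.7]
opening: 0.0934
```

```bash
python3 mv.py .4719 -.0278 .16 3.3
```

```text
t 9.6 pos [0.4619 0.0248 0.2402] ydir 14.0 zax [ 1.3e-03  4.0e-04 -1.0e+00] F [ 1.1 -0.5 -0.7] open 0.0934 q [-0.06 -0.25  1.84  0.    1.55 -0.3 ]
shift [-0.0535 -0.0032  0.0802] turn [ 0.0014 -0.0002  0.1867]
```

Emit:
jog_arm --pt "0 -0.05 -0.003 0.03 0.001 0 0.18" --pt "0 -0.0535 -0.0032 0.08 0.001 0 0.187" --pt "0 -0.0535 -0.0032 0.08 0.001 0 0.187"

```text
t: 9.98
tool_pos: [0.4683, -0.0279, 0.1556]
orientation: [-2.153, -2.277, 0.007]
force: [0.0, 0.4, 0.4]
opening: 0.0932
```

```bash
python3 mv.py .4719 -.0278 .043 3.3; python3 - <<'E'
from h import *
from plant import robot
a=robot.read_camera("scene")
crop(a["image"],270,120,390,240,6,"pics/s6.png")
E
```

```text
t 9.97 pos [ 0.4683 -0.0279  0.1556] ydir 3.21 zax [-0.0088  0.0019 -1.    ] F [0.  0.4 0.4] open 0.0932 q [-0.17 -0.17  1.93  0.    1.39 -0.23]
shift [-0.0003  0.0046  0.1126] turn [-0.0087 -0.0024 -0.0016]
```

View pics/s6.png

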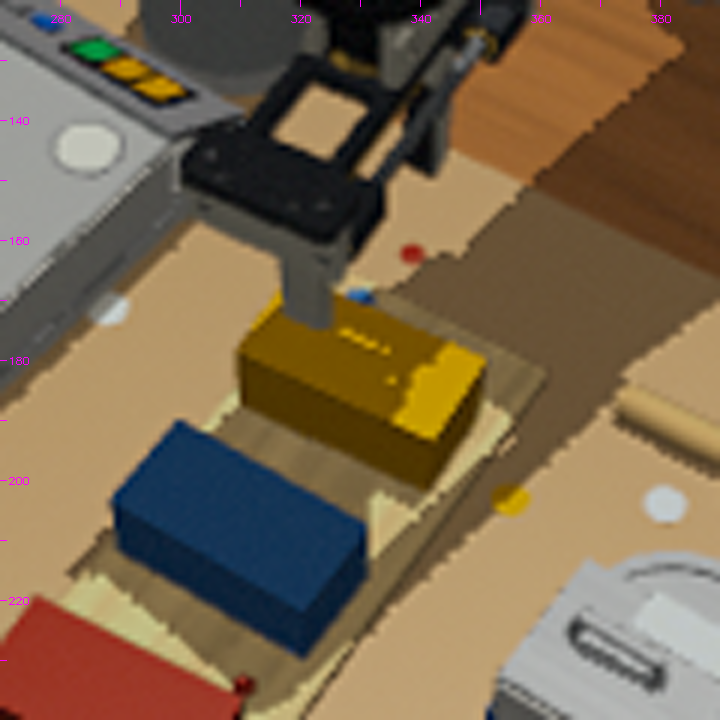

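Emit:
jog_arm --pt "0 0 0.004 0.035 -0.0087 -0.0024 0" --pt "0 0 0.0046 0.075 -0.0087 -0.0024 -0.0016" --pt "0 0 0.0046 0.105 -0.0087 -0.0024 -0.0016" --pt "0 0 0.0046 0.1126 -0.0087 -0.0024 -0.0016" --pt "0 0 0.0046 0.1126 -0.0087 -0.0024 -0.0016"

```text
t: 10.65
tool_pos: [0.4754, -0.0268, 0.0477]
orientation: [2.15, 2.283, 0.006]
force: [-0.9, 0.4, 0.2]
opening: 0.0932
```

```bash
python3 mv.py .4719 -.0278 .043 3.3
```

```text
t 10.65 pos [ 0.4754 -0.0268  0.0477] ydir 3.44 zax [ 6.2e-03 -9.0e-04 -1.0e+00] F [-0.9  0.4  0.2] open 0.0932 q [-0.16 -0.03  2.01  0.    1.16 -0.22]
shift [-0.0008 -0.0036  0.0047] turn [0.0061 0.0013 0.0024]
```

Emit:
jog_arm --pt "0 -0.0008 -0.0036 0.0047 0.006 0.001 0.0024" --pt "0 -0.0008 -0.0036 0.0047 0.006 0.001 0.0024"

```text
t: 10.9
tool_pos: [0.4725, -0.0279, 0.044]
orientation: [2.155, 2.284, 0.001]
force: [-0.8, -0.5, -0.0]
opening: 0.0926
```

```bash
python3 mv.py .4719 -.0278 .043 3.3
```

```text
t 10.9 pos [ 0.4725 -0.0279  0.044 ] ydir 3.31 zax [ 1.5e-03 -5.0e-04 -1.0e+00] F [-0.8 -0.5 -0. ] open 0.0926 q [-0.17 -0.03  2.02 -0.    1.15 -0.22]
shift [ 0.0002 -0.0006  0.001 ] turn [0.0015 0.0006 0.0001]
```

Emit:
jog_arm --pt "1 0 -0.0006 0.001 0.0015 0.0006 0" --pt "1 0 -0.0006 0.001 0.0015 0.0006 0" --pt "1 0 -0.0006 0.001 0.0015 0.0006 0" --pt "1 0 -0.0006 0.001 0.0015 0.0006 0" --pt "1 0 -0.0006 0.001 0.0015 0.0006 0" --force 40

```text
t: 11.52
tool_pos: [0.4719, -0.028, 0.043]
orientation: [-2.156, -2.285, 0.0]
force: [-0.5, -0.8, 0.4]
opening: 0.0558
```

Emit:
jog_arm --pt "1 0 0 0 0 0 0" --pt "1 0 0 0 0 0 0" --pt "1 0 0 0 0 0 0" --force 40

```text
t: 11.9
tool_pos: [0.4719, -0.028, 0.043]
orientation: [-2.157, -2.285, 0.0]
force: [1.0, -0.9, 0.3]
opening: 0.0555
```

```bash
rm g.npy; python3 mg.py .4719 -.0278 .17 3.3
```

```text
t 11.9 pos [ 0.4719 -0.028   0.043 ] ydir 3.3 F [ 1.  -0.9  0.3] open 0.0555
shift [ 0.0002 -0.     -0.127 ] turn [0. 0. 0.]
```

Emit:
jog_arm --pt "1 0 0 -0.02 0 0 0" --pt "1 0 0 -0.06 0 0 0" --pt "1 0 0 -0.11 0 0 0" --pt "1 0 0 -0.127 0 0 0"

```text
t: 12.4
tool_pos: [0.4735, -0.0282, 0.1731]
orientation: [2.154, 2.282, 0.004]
force: [0.3, -1.4, -4.3]
opening: 0.0559
```

```bash
python3 mg.py .509 -.2713 .17 -4.03
```

```text
t 12.4 pos [ 0.4735 -0.0282  0.1731] ydir 3.31 F [ 0.3 -1.4 -4.3] open 0.0559
shift [-0.2447  0.0214  0.0034] turn [0.0047 0.0007 0.128 ]
```

Emit:
jog_arm --pt "1 -0.05 0.004 0 0.002 0 0.026" --pt "1 -0.1 0.009 0.001 0.003 0 0.052" --pt "1 -0.15 0.013 0.002 0.004 0 0.08" --pt "1 -0.2 0.018 0.003 0.0047 0 0.105" --pt "1 -0.2447 0.0214 0.0034 0.0047 0.0007 0.128"

```text
t: 13.02
tool_pos: [0.5084, -0.2726, 0.168]
orientation: [-2.298, -2.139, 0.001]
force: [1.4, 0.7, -2.4]
opening: 0.056
```

```bash
python3 mg.py .509 -.2713 .120 -4.03
```

```text
t 13.03 pos [ 0.5084 -0.2726  0.168 ] ydir -4.09 F [ 1.4  0.7 -2.4] open 0.056
shift [0.0013 0.0006 0.048 ] turn [-0.0021 -0.0012 -0.0011]
```

Emit:
jog_arm --pt "1 0.001 0.0006 0.025 -0.002 -0.001 -0.001" --pt "1 0.001 0.0006 0.048 -0.002 -0.001 -0.001" --pt "1 0.001 0.0006 0.055 -0.002 -0.001 -0.001" --pt "1 0.001 0.0006 0.055 -0.002 -0.001 -0.001"

```text
t: 13.52
tool_pos: [0.5083, -0.2711, 0.1119]
orientation: [-2.297, -2.14, 0.001]
force: [-0.0, 0.3, -1.6]
opening: 0.0557
```

```bash
python3 mg.py .509 -.2713 .106 -4.03; python3 - <<'E'
from h import *
from plant import robot
a=robot.read_camera("scene");b=robot.read_camera("top")
crop(a["image"],200,90,330,200,6,"pics/s7.png");crop(b["image"],360,160,460,270,6,"pics/t7.png")
E
```

```text
t 13.53 pos [ 0.5083 -0.2711  0.1119] ydir -4.03 F [-0.   0.3 -1.6] open 0.0557
shift [-0.0001  0.0007  0.0059] turn [-0.0019 -0.0012  0.    ]
```

View pics/s7.png

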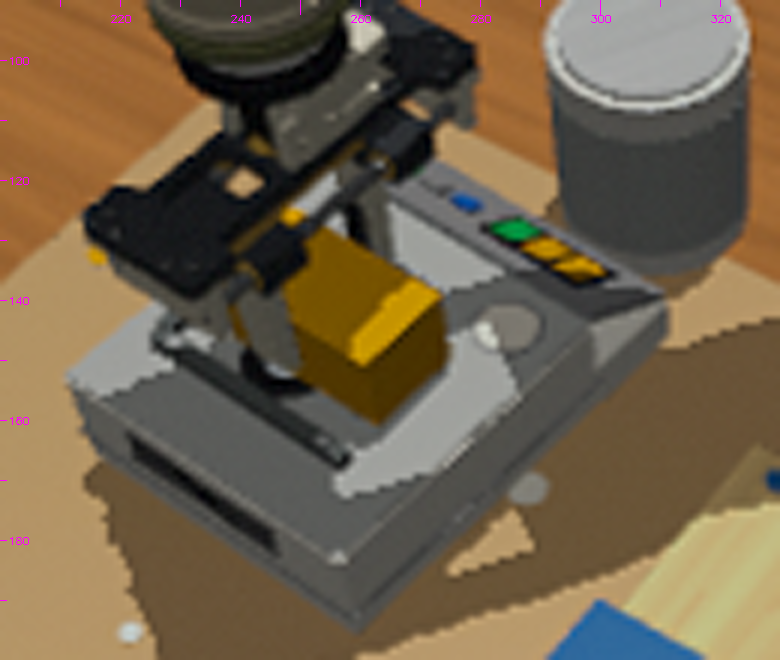

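View pics/t7.png

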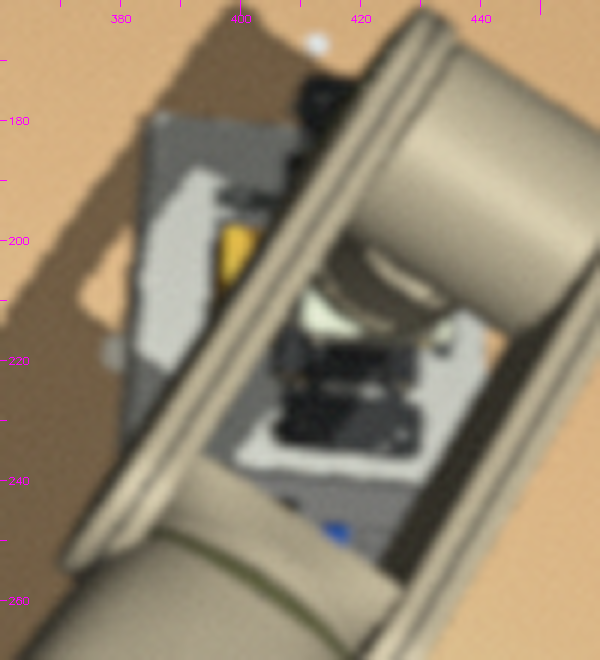

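Emit:
jog_arm --pt "1 0 0.0007 0.004 -0.002 -0.001 0" --pt "1 0 0.0007 0.006 -0.002 -0.001 0" --pt "1 0 0.0007 0.006 -0.002 -0.001 0"

```text
t: 14.0
tool_pos: [0.5101, -0.2717, 0.1078]
orientation: [2.296, 2.14, 0.001]
force: [-1.1, -0.2, -2.4]
opening: 0.0558
```

Emit:
jog_arm --pt "1 0 0 0.001 0 0 0" --pt "1 0 0 0.001 0 0 0"

```text
t: 14.25
tool_pos: [0.51, -0.2717, 0.1067]
orientation: [2.296, 2.14, 0.001]
force: [-0.3, 0.7, -2.2]
opening: 0.0558
```

Emit:
jog_arm --pt "1 0 0 0.001 0 0 0" --pt "1 0 0 0.001 0 0 0"

```text
t: 14.5
tool_pos: [0.5101, -0.2718, 0.1061]
orientation: [2.296, 2.14, 0.001]
force: [-1.4, -1.0, 1.1]
opening: 0.0556
```

Emit:
jog_arm --pt "1 0 0 0.001 0 0 0" --pt "1 0 0 0.001 0 0 0"

```text
t: 14.75
tool_pos: [0.5102, -0.2718, 0.106]
orientation: [2.295, 2.14, 0.001]
force: [-3.2, 2.1, 7.9]
opening: 0.0556
```

```bash
python3 mg.py .509 -.2713 .106 -4.03
```

```text
t 14.75 pos [ 0.5102 -0.2718  0.106 ] ydir -4.01 F [-3.2  2.1  7.9] open 0.0556
shift [ 0.0004 -0.0012  0.    ] turn [0.003  0.0016 0.0003]
```

Emit:
jog_arm --pt "1 -0.005 0.003 0 0.003 0.0016 0" --pt "1 -0.01 0.006 0 0.003 0.0016 0" --pt "1 -0.012 0.009 0 0.003 0.0016 0" --pt "1 -0.012 0.009 0 0.003 0.0016 0"

```text
t: 15.25
tool_pos: [0.5186, -0.2849, 0.106]
orientation: [2.298, 2.142, 0.0]
force: [0.7, -0.1, -0.7]
opening: 0.0556
```

```bash
python3 mg.py .523 -.2873 .106 -4.03; python3 - <<'E'
from h import *
from plant import robot
a=robot.read_camera("scene")
crop(a["image"],200,110,280,190,8,"pics/s8.png")
E
```

```text
t 15.25 pos [ 0.5186 -0.2849  0.106 ] ydir -4.03 F [ 0.7 -0.1 -0.7] open 0.0556
shift [-0.0021  0.0045  0.    ] turn [ 0.0005  0.0004 -0.    ]
```

View pics/s8.png

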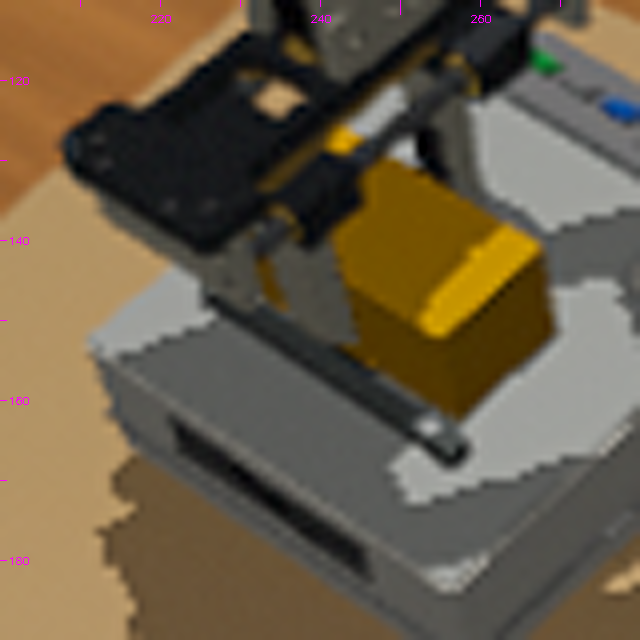

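Emit:
jog_arm --pt "1 -0.002 0 0 0 0 0" --pt "1 -0.003 0 0 0 0 0" --pt "1 -0.003 0 0 0 0 0"

```text
t: 15.68
tool_pos: [0.5185, -0.286, 0.1061]
orientation: [-2.296, -2.141, -0.003]
force: [0.5, 7.5, 3.5]
opening: 0.0559
```

Emit:
jog_arm --pt "1 -0.002 0 0 0 0 0" --pt "1 -0.002 0 0 0 0 0"

```text
t: 15.92
tool_pos: [0.5185, -0.2861, 0.1062]
orientation: [-2.294, -2.14, -0.006]
force: [-0.3, 8.9, 3.7]
opening: 0.0556
```

```bash
python3 mg.py .523 -.2873 .106 -4.03
```

```text
t 15.93 pos [ 0.5185 -0.2861  0.1062] ydir -3.98 F [-0.3  8.9  3.7] open 0.0556
shift [-0.0009  0.0046  0.0002] turn [-0.0003 -0.0057  0.0008]
```

Emit:
jog_arm --pt "1 -0.0015 0.002 0 0 0 0" --pt "1 -0.0015 0.004 0 0 0 0" --pt "1 -0.0015 0.004 0 0 0 0"

```text
t: 16.3
tool_pos: [0.5213, -0.2863, 0.1063]
orientation: [-2.292, -2.137, -0.006]
force: [-6.3, 9.5, 7.4]
opening: 0.056
```

```bash
python3 mg.py .523 -.2873 .106 -4.03
```

```text
t 16.3 pos [ 0.5213 -0.2863  0.1063] ydir -3.99 F [-6.3  9.5  7.4] open 0.056
shift [-0.0009  0.0017  0.0003] turn [-0.0031 -0.0084  0.0007]
```

Emit:
jog_arm --pt "1 -0.001 0.0025 0 -0.003 -0.008 0.0007" --pt "1 -0.001 0.0025 0 -0.003 -0.008 0.0007" --pt "1 -0.001 0.0025 0 -0.003 -0.008 0.0007"

```text
t: 16.68
tool_pos: [0.523, -0.2863, 0.1061]
orientation: [-2.296, -2.14, -0.001]
force: [-4.6, 5.9, 4.0]
opening: 0.0559
```

```bash
python3 mg.py .523 -.2873 .106 -4.03; python3 - <<'E'
from h import *
from plant import robot
a=robot.read_camera("scene")
crop(a["image"],210,115,280,185,10,"pics/s9.png")
E
```

```text
t 16.68 pos [ 0.523  -0.2863  0.1061] ydir -4.04 F [-4.6  5.9  4. ] open 0.0559
shift [-0.001   0.      0.0001] turn [-0.002  -0.0024 -0.0001]
```

View pics/s9.png

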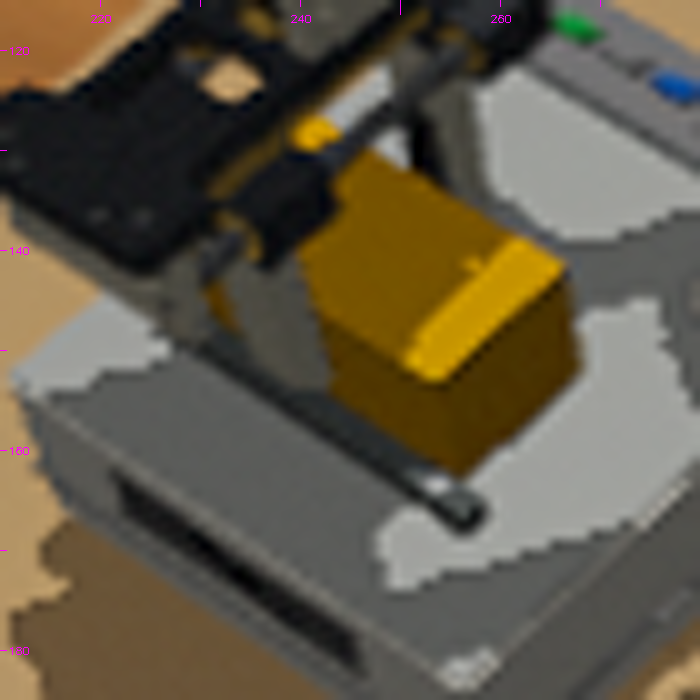

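Emit:
jog_arm --pt "1 -0.001 0.002 0 -0.001 -0.002 0" --pt "1 -0.001 0.002 0 -0.001 -0.002 0" --pt "1 -0.001 0.002 0 -0.001 -0.002 0"

```text
t: 17.1
tool_pos: [0.5241, -0.2864, 0.1061]
orientation: [-2.296, -2.139, 0.001]
force: [-5.6, 6.6, 5.3]
opening: 0.0559
```

```bash
python3 mg.py .523 -.2873 .106 -4.03
```

```text
t 17.1 pos [ 0.5241 -0.2864  0.1061] ydir -4.04 F [-5.6  6.6  5.3] open 0.0559
shift [-0.001  -0.001   0.0001] turn [-0.0032 -0.0023 -0.0002]
```

Emit:
jog_arm --pt "1 -0.001 0.002 0 -0.001 -0.002 0" --pt "1 -0.001 0.002 0 -0.001 -0.002 0" --pt "1 -0.001 0.002 0 -0.001 -0.002 0"

```text
t: 17.48
tool_pos: [0.5242, -0.2864, 0.1062]
orientation: [-2.294, -2.137, 0.004]
force: [-10.1, 7.7, 8.7]
opening: 0.0557
```

```bash
python3 mg.py .523 -.2873 .106 -4.03
```

```text
t 17.48 pos [ 0.5242 -0.2864  0.1062] ydir -4.06 F [-10.1   7.7   8.7] open 0.0557
shift [-0.001  -0.0012  0.0002] turn [-0.0062 -0.0025 -0.0006]
```

Emit:
jog_arm --pt "1 -0.003 0.001 0 -0.006 -0.0025 0" --pt "1 -0.003 0.003 0 -0.006 -0.0025 0" --pt "1 -0.003 0.003 0 -0.006 -0.0025 0" --force 50

```text
t: 17.85
tool_pos: [0.5244, -0.2865, 0.1062]
orientation: [-2.292, -2.135, 0.001]
force: [-16.3, 16.9, 16.8]
opening: 0.0558
```

```bash
python3 mg.py .523 -.2873 .106 -4.03; python3 -c "
from plant import robot
print(robot.read_state()['wrist_torque'])"
```

```text
t 17.85 pos [ 0.5244 -0.2865  0.1062] ydir -4.07 F [-16.3  16.9  16.8] open 0.0558
shift [-0.0009 -0.0013  0.0002] turn [-0.0071 -0.0054 -0.0007]
[ 2.36826754  2.90097128 -0.74878453]
```

Emit:
jog_arm --pt "1 -0.002 0.0025 -0.0005 -0.006 -0.005 0.006" --pt "1 -0.002 0.0025 -0.0005 -0.006 -0.005 0.006" --pt "1 -0.002 0.0025 -0.0005 -0.006 -0.005 0.006"

```text
t: 18.23
tool_pos: [0.5245, -0.2865, 0.1063]
orientation: [-2.299, -2.129, 0.002]
force: [-12.0, 10.9, 9.3]
opening: 0.0553
```

```bash
python3 mg.py .523 -.2873 .106 -4.03; python3 -c "
from plant import robot
print(robot.read_state()['wrist_torque'])"
```

```text
t 18.23 pos [ 0.5245 -0.2865  0.1063] ydir -4.4 F [-12.   10.9   9.3] open 0.0553
shift [-0.0009 -0.0015  0.0003] turn [-0.0066 -0.0043 -0.0065]
[ 1.56544506  2.13139082 -0.38391403]
```

Emit:
jog_arm --pt "1 -0.002 0.0025 -0.0005 -0.006 -0.005 0.006" --pt "1 -0.002 0.0025 -0.0005 -0.006 -0.005 0.006" --pt "1 -0.002 0.0025 -0.0005 -0.006 -0.005 0.006"

```text
t: 18.6
tool_pos: [0.5247, -0.2865, 0.1062]
orientation: [-2.306, -2.124, 0.003]
force: [-10.5, 10.1, 9.0]
opening: 0.0554
```

```bash
python3 mg.py .523 -.2873 .106 -4.03; python3 -c "
from plant import robot
print(robot.read_state()['wrist_torque'])"
```

```text
t 18.6 pos [ 0.5247 -0.2865  0.1062] ydir -4.73 F [-10.5  10.1   9. ] open 0.0554
shift [-0.001  -0.0016  0.0002] turn [-0.0061 -0.0031 -0.0121]
[ 1.50436522  2.01726845 -0.18934425]
```

Emit:
jog_arm --pt "1 -0.002 0.0025 -0.0005 -0.006 -0.004 0.006" --pt "1 -0.002 0.0025 -0.0005 -0.006 -0.004 0.006" --pt "1 -0.002 0.0025 -0.0005 -0.006 -0.004 0.006"

```text
t: 18.98
tool_pos: [0.5247, -0.2864, 0.1062]
orientation: [-2.312, -2.118, 0.003]
force: [-12.3, 9.9, 9.7]
opening: 0.0559
```

```bash
python3 mg.py .523 -.2873 .106 -4.03; python3 -c "
from plant import robot
print(robot.read_state()['wrist_torque'])"
```

```text
t 18.98 pos [ 0.5247 -0.2864  0.1062] ydir -4.99 F [-12.3   9.9   9.7] open 0.0559
shift [-0.001  -0.0016  0.0002] turn [-0.006  -0.0026 -0.0168]
[1.63877919 2.09851489 0.5786257 ]
```

Emit:
jog_arm --pt "1 -0.002 0.0025 -0.0005 -0.006 -0.004 0.008" --pt "1 -0.002 0.0025 -0.0005 -0.006 -0.004 0.008" --pt "1 -0.002 0.0025 -0.0005 -0.006 -0.004 0.008"

```text
t: 19.35
tool_pos: [0.5247, -0.2864, 0.1062]
orientation: [-2.318, -2.112, 0.004]
force: [-12.7, 11.2, 10.0]
opening: 0.0553
```

```bash
python3 mg.py .523 -.2873 .106 -4.03; python3 -c "
from plant import robot
print(robot.read_state()['wrist_torque'])"
```

```text
t 19.35 pos [ 0.5247 -0.2864  0.1062] ydir -5.33 F [-12.7  11.2  10. ] open 0.0553
shift [-0.001  -0.0016  0.0002] turn [-0.0062 -0.0021 -0.0226]
[1.61366745 2.24331227 1.16382834]
```

Emit:
jog_arm --pt "1 -0.002 0.0025 -0.0005 -0.012 -0.004 -0.009" --pt "1 -0.002 0.0025 -0.0005 -0.012 -0.004 -0.009" --pt "1 -0.002 0.0025 -0.0005 -0.012 -0.004 -0.009"

```text
t: 19.73
tool_pos: [0.5246, -0.2866, 0.106]
orientation: [-2.311, -2.126, -0.002]
force: [-11.2, 9.5, 7.9]
opening: 0.0557
```

```bash
python3 mg.py .523 -.2873 .106 -4.8; python3 -c "
from plant import robot
print(robot.read_state()['wrist_torque'])"
```

```text
t 19.73 pos [ 0.5246 -0.2866  0.106 ] ydir -4.78 F [-11.2   9.5   7.9] open 0.0557
shift [-0.0009 -0.0015  0.    ] turn [-0.0001 -0.0016  0.0003]
[ 1.37339081  2.16318087 -0.14575784]
```

Emit:
jog_arm --pt "1 -0.002 -0.001 0 -0.003 -0.004 0" --pt "1 -0.005 -0.001 0 -0.003 -0.006 0" --pt "1 -0.005 -0.001 0 -0.003 -0.006 0"

```text
t: 20.1
tool_pos: [0.524, -0.2868, 0.1062]
orientation: [-2.311, -2.128, -0.007]
force: [1.6, 20.7, 8.8]
opening: 0.0553
```

```bash
python3 mg.py .523 -.2873 .106 -4.8; python3 -c "
from plant import robot
print(robot.read_state()['wrist_torque'])"
```

```text
t 20.1 pos [ 0.524  -0.2868  0.1062] ydir -4.71 F [ 1.6 20.7  8.8] open 0.0553
shift [-0.0006 -0.001   0.0002] turn [ 0.0028 -0.0031  0.0016]
[ 3.50651051 -0.16498601 -0.26329727]
```

Emit:
jog_arm --pt "1 -0.0045 0.002 -0.0003 -0.003 -0.008 0.002" --pt "1 -0.0045 0.005 -0.0003 -0.009 -0.008 0.002" --pt "1 -0.0045 0.005 -0.0003 -0.009 -0.008 0.002" --pt "1 -0.0045 0.005 -0.0003 -0.009 -0.008 0.002"

```text
t: 20.6
tool_pos: [0.5246, -0.2867, 0.106]
orientation: [-2.311, -2.126, -0.005]
force: [-22.3, 24.5, 23.7]
opening: 0.0556
```

```bash
python3 mg.py .523 -.2873 .106 -4.8; python3 - <<'E'
from h import *
from plant import robot
print(robot.read_state()['wrist_torque'])
a=robot.read_camera("scene")
crop(a["image"],210,115,280,185,10,"pics/s10.png")
crop(a["image"],180,80,500,340,2,"pics/s10b.png")
E
```

```text
t 20.6 pos [ 0.5246 -0.2867  0.106 ] ydir -4.76 F [-22.3  24.5  23.7] open 0.0556
shift [-0.0007 -0.0015 -0.    ] turn [ 0.0009 -0.0035  0.0007]
[ 3.6758839   4.5746094  -0.37556246]
```

View pics/s10.png

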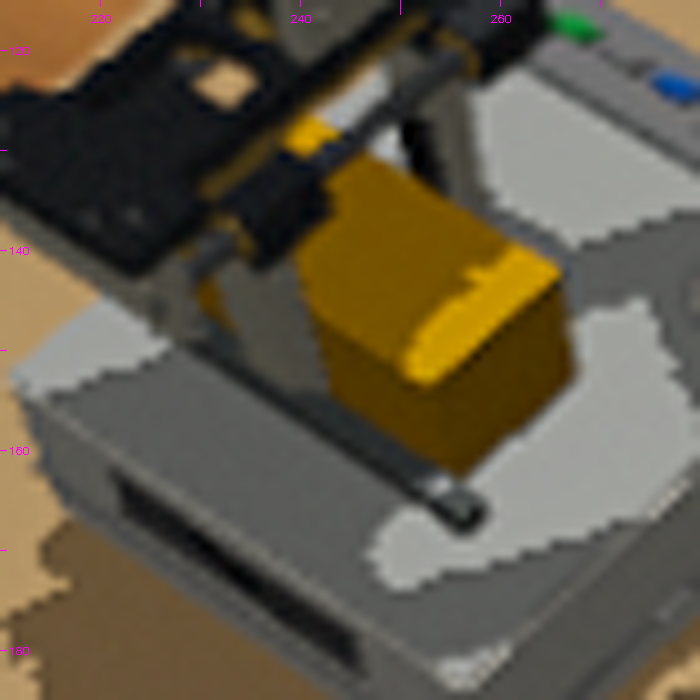

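View pics/s10b.png

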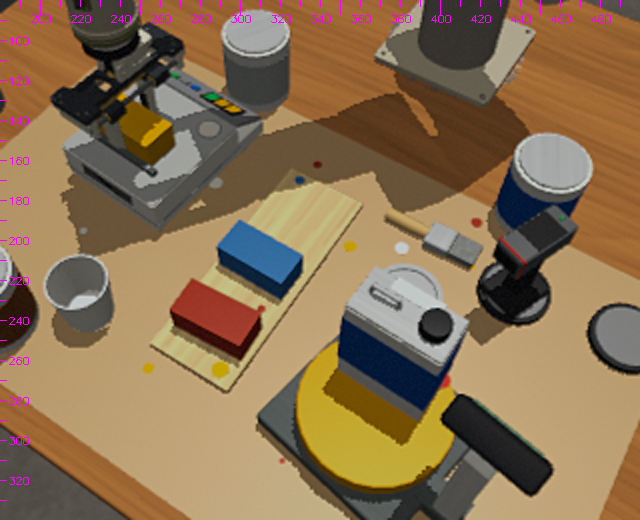

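```bash
python3 - <<'E'
from plant import robot
for i in range(3):
    robot.read_camera("scene");s=robot.read_state();print(s["t"],s["tool_pos"].round(4),s["force"].round(1),s["wrist_torque"].round(2),s["opening"])
E
```

```text
20.7 [ 0.5246 -0.2867  0.106 ] [-22.1  24.3  23. ] [ 3.73  4.57 -0.34] 0.055536466757323655
20.75 [ 0.5245 -0.2868  0.106 ] [-22.6  23.8  22.2] [ 3.75  4.59 -0.35] 0.055679837558460954
20.8 [ 0.5245 -0.2867  0.106 ] [-22.8  23.9  22.9] [ 3.74  4.51 -0.41] 0.05575803904560883
```

Steady against both fences. Handing in.

```bash
python3 -c "
from plant import robot
print(robot.close_job())"
```

```text
the job is handed in; nothing more can be done
None
```

I did the whole job in the order asked and handed it in at about t = 20.8 s, with the block still held pressed in the corner. No verdict was reported.

- **Scan:** I held the scanner still for about 2 s in front of the can label. I aimed for 10 cm from the window, level with the label and square to it. The arm's own position reading put the window within about 1 mm of that. The scene camera put it about 4–5 mm further back. The two agreed on angle to within about 1–2°.
- **Scanner return:** It is standing upright on its own pad and released. The overlay on the camera picture shows the foot within about 2 mm of the pad's centre.
- **Block:** Before the final press I checked each fence.
    - **Short fence:** I pressed against it alone, and it pushed back with about 21 N.
    - **Long fence:** I turned the block about 0.75° from my camera estimate of the reader's angle. At that point the twisting moment at the wrist was close to zero, which I took as flush.
    - **At hand-in:** The readings were steady at about 23 N on the long fence, 24 N on the short fence and 23 N down on the deck, with a small twist of about 0.4 N·m remaining. The block stopped about 1.5 mm from the position I had predicted from the images.
- **Rest of the bench:** In the last picture the can, blue and red blocks, cup, brush, lid and tins look undisturbed.

The flush contact on the long fence is judged from the forces and one picture, because the arm blocked the top camera's view of the corner.

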